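# Re-hang the lid of a plywood craft chest with its loose hinge pin

### The job

Put the lid back on the plywood chest: set it down flat on the rim with its two yellow hinge knuckles between the chest's three green ones and let go of it, then slide the steel hinge pin through all five knuckles from the open end until its red grip stops against the first one, and let go. Leave the twine spool, the pliers and the jar where they are.

Things in the scene. Friction and masses are not known exactly. Their poses are not given: they have to be found in the camera images.
- chest: Open plywood chest fixed to the table, 150 (x) x 160 (y) x 80 mm high, walls 12 mm. Origin: centre of its underside, on the table; z up; +x towards its hinge side. Three green square knuckles stand on brackets outside the +x wall; a wooden lip runs along the -x wall.
- chest_hinge (a point): Middle of the chest's bore line, at (89, 0, 96) mm in the chest's frame, axes as the chest's (y along the bore). Its green knuckles are 32 x 32 mm with a 16 mm round bore, 80 to 112 mm above the table, from x = 73 to 105 mm, at y = 50 to 75, -12 to 12 and -75 to -50 mm.
- chest_mouth (a point): Centre of the open mouth of the chest's hinge, at (89, 75, 96) mm in the chest's frame; axes as the chest's. The pin enters here, moving towards -y; the far end of the last knuckle is closed by a plate.
- chest_lip (a point): Middle of the lip's inner top edge, at (-73, 0, 88) mm in the chest's frame. The lip rises upright 8 mm above the rim, then flares outward to about 24 mm above it. The lid lies between the lip and the green knuckles with 3 mm of play either way.
- lid: Loose plywood lid, 140 (x) x 156 (y) x 12 mm, about 0.3 kg, lying right side up. Origin: centre of its underside; z up; +x towards its hinge edge with two yellow knuckles. On the chest its axes run as the chest's and its underside lies on the rim, 80 mm above the table.
- lid_hinge (a point): Middle of the lid's bore line, at (89, 0, 16) mm in the lid's frame; at point chest_hinge when the lid is in place. Its yellow knuckles (32 x 32 mm, 16 mm bore along y) span x = 73 to 105 mm, z = 0 to 32 mm, y = 19 to 43 and -43 to -19 mm: 7 mm from the green ones either way.
- lid_grip (a point): Middle of the lid's dark wooden handle bar, at (6, 0, 50) mm in the lid's frame. The bar is 14 mm wide (x), 14 mm high and 110 mm long (y), carried by a post near each end, with 31 mm free beneath it between the posts.
- pin_rest: Fixed wooden block, 60 (x) x 100 (y) x 48 mm high, with a 14 mm wide, 8 mm deep groove along y in its top, open above, in which the pin lies at first. Origin: centre of its underside on the table.
- pin: Loose hinge pin, about 0.12 kg: steel shaft, 10 mm thick, 150 mm long, along its -y, and a red square grip, 22 x 22 x 70 mm, along its +y. Origin: on the axis where shaft and grip meet (this grip face stops at point chest_mouth). At first it lies level, z up, axis 45 mm above the table, its grip clear of the block on the +y side.
- pin_grip (a point): Place to hold the pin: in the red grip, on the axis, 40 mm from the grip's face (at (0, 40, 0) mm in the pin's frame).
- pin_tip (a point): End of the pin's tip, at (0, -150, 0) mm in the pin's frame. The last 14 mm taper to 5 mm thick.
- spool: Bystander: standing wooden spool of brown twine, 73 mm across, 70 mm high; origin under its centre.
- pliers: Bystander: lying pliers with orange handles, about 145 mm long along x, 58 mm wide and 12 mm high; origin under their middle.
- jar: Bystander: closed amber jar with a green cap, 64 mm across, 85 mm high; origin under its centre.
Things that resemble listed ones, but are neither listed nor needed, are in the scene too. What is shaped like the pin but purple or turquoise is not meant.

How it is judged:
On the way, in this order (a step that is already met when the one before it is completed fails the run):
1. the lid lies flat on the chest's rim, knuckles in line, let go (x of lid_hinge in the frame of chest_hinge between -0.005 and 0.005 m and y of lid_hinge in the frame of chest_hinge between -0.0095 and 0.0095 m and z of lid_hinge in the frame of chest_hinge between -0.004 and 0.004 m and angle between the z axis of lid and the z axis of chest, either way round below 0.05 rad and angle between the y axis of lid and the y axis of chest, either way round below 0.07 rad and contact force between the fingers and lid below 0.3 N and linear speed of lid below 0.02 m/s), for 0.2 s.
2. the pin is through all five knuckles, its grip against the first one (x of lid_hinge in the frame of chest_hinge between -0.005 and 0.005 m and y of lid_hinge in the frame of chest_hinge between -0.0095 and 0.0095 m and z of lid_hinge in the frame of chest_hinge between -0.004 and 0.004 m and angle between the z axis of lid and the z axis of chest, either way round below 0.05 rad and angle between the y axis of lid and the y axis of chest, either way round below 0.07 rad and y of pin in the frame of chest_mouth between -0.003 and 0.006 m and x of pin in the frame of chest_mouth between -0.007 and 0.007 m and z of pin in the frame of chest_mouth between -0.007 and 0.007 m and x of pin_tip in the frame of chest_mouth between -0.007 and 0.007 m and z of pin_tip in the frame of chest_mouth between -0.007 and 0.007 m and angle between the y axis of pin and the y axis of chest, either way round below 0.08 rad), for 0.2 s.
At the end, for the whole second after the job is handed in: Lid flat on the chest (within 3 degrees; its bore line within 5 mm across, 9.5 mm along and 4 mm in height of the chest's, yaw within 4 degrees); pin through all five knuckles, grip face within 6 mm of the first, both pin ends within 7 mm of the bore line in x and z; both at rest (all of step 2 and linear speed of each of pin, lid below 0.02 m/s); the robot touches nothing.
It fails at once if the spool is moved by more than 40 mm (distance of spool from where it was at the start of the episode above 0.04 m).
It fails at once if the pliers is moved by more than 40 mm (distance of pliers from where it was at the start of the episode above 0.04 m).
It fails at once if the jar is moved by more than 40 mm (distance of jar from where it was at the start of the episode above 0.04 m).
It also fails if it takes over 69 s, if anything falls off the work surface, if the arm or the gripper's body presses on something with over 40 N, if the wrist force passes 120 N, or if a joint passes its speed limit or range.

### The arm

A 6-joint arm with a two-finger parallel gripper is mounted at the origin on the work surface. World frame = base frame: x ahead of the robot, y to its left, z up, the work surface at z = 0. Lengths are in m, angles in rad, forces in N, time in s.
With the tool pointing down it reaches from about 0.375 to 0.9 m from the base axis. Payload 3.1 kg.
Tool frame: the origin (TCP) lies midway between the tips of the shut fingers; the grasp point (between the pads) lies 19 mm behind it; x points along the fingers, z is the direction in which the jaws open and shut, and the axes are right-handed (so a half turn about x gives the same grasp; the last joint's range is limited). The gripper opens to 85 mm and grips with 20 to 120 N. Pads are 22 mm wide; open, the fingers measure 114 mm over their backs; the gripper's body (76 mm by 85 mm) begins 54 mm behind the grasp point. The pads swing forward as they close: fully open they stand 13 mm farther back than shut.
Start: joints at [1.077, 0.527, 1.433, -0, 1.181, -0.178], TCP at [0.194, 0.594, 0.231] pointing down, gripper open.
Joint ranges: [-3.08, 3.08], [-0.75, 2.2], [0.22, 2.44], [-1.43, 4.57], [0, 2.65], [-2.85, 2.85]. Speed limits (rad/s): [2.79, 2.79, 3.14, 3.14, 3.14, 3.14].

### API

Orientations are given as a unit quaternion [x, y, z, w].
In Python, from station import telemetry, optics, manip gives the robot as it stands.
- The arm moves only by the tool step_arm, never from a script. Its argument "commands" is a list of rows, each a list of 4 numbers: the shift along the tool's x, y, z in m, then the turn about the tool's x in rad. A call has 1 to 8 rows; each row is the pose to reach, as a shift and turn from the pose measured when the call began, along the tool's axes at that moment; what a row does not reach only later rows make up. A row lasts 1/12 s, in which the tool goes at most 41.7 mm and 7.16 degrees, less where a joint would pass 70% of its speed; a pose out of reach is approached as far as the arm can. A call with a gripper value outside its range is refused whole. "jaw" is the finger opening in m, from 0 to 0.0854, set as the call begins (left out, the last holds). The fingers move at their own pace and stop on an object; "grip_force" is the grip in N (left out, the last holds). Time passes only in rows, so rows that repeat a pose let the fingers close. It gives the time, the measured TCP pose, the force and the opening at its end, in the units of the state.
- telemetry.sense(): the state, without advancing time (a new reading comes with each control period).
- optics.snapshot(name): name is "scene" or "top" or "wrist"; returns the picture (420x560x3 uint8, red, green, blue); there is no depth.
- optics.camera_params(name): a dict with "mtx" (3x3 intrinsics, pixels), "k1" (the pictures are not rectified: a ray, as slopes to the right and down, at radius r is drawn at 1 + k1 r^2 times it, then the intrinsics apply), "origin" and "attitude" of the camera in the world. Camera axes: x right, y down, z forward; pixel columns grow to the right and rows downward; lengths in m; the calibration is good to about 2 mm. A picture is of the moment at which its call begins: read the wrist's pose just before it. camera_params takes no time and is no camera call; for the wrist camera it gives the pose at the moment of the call.
- manip.sign_off(): hands the job in, once; it reports no verdict.
The state is a dict: "t": time; "q": joint angles; "qd": joint speeds; "tau": joint torques, N m; "tcp_pos": TCP position; "tool_rot": TCP orientation; "force": force on the tool from outside, world axes, zero at the start; "ft_torque": the same for the moment, N m; "finger_gap": opening from 0.0 (shut) to 1.0 (fully open).
Only numpy, scipy, OpenCV 4.12 (cv2) and the standard library are available. Lean on these libraries where they do the work, as an engineer would, in place of code of your own. Each camera call takes 0.05 s, during which the arm holds its last target.

## Working session

There is one attempt and no reset: what is moved stays moved. The work goes in short steps, Python scripts to look and compute and a tool call to move; the robot and the scene stay as the last step left them, time stands still between calls to the robot, and variables do not carry over. Pictures are saved under pics/ and viewed, and the job is handed in when it is done.

Besides the shell and the picture viewer there is one more tool, called after "Request:" as name(argument=value, ...), one argument or row to a line, values as JSON. step_arm: Moves the arm, as the interface text tells. Its arguments: {"type":"object","properties":{"commands":{"type":"array","items":{"type":"array","items":{"type":"number"}}},"jaw":{"type":"number"},"grip_force":{"type":"number"}},"required":["commands"]}

```bash
ls; mkdir -p pics
cat > h.py <<'E'
import numpy as np, cv2
from scipy.spatial.transform import Rotation as R
from station import telemetry, optics, manip
def save(img,n): cv2.imwrite('pics/'+n,cv2.cvtColor(img,cv2.COLOR_RGB2BGR))
E
python3 - <<'E'
from h import *
print(telemetry.sense())
for n in ["scene","top"]:
    p=optics.camera_params(n);print(n,p)
    im=optics.snapshot(n);np.save(n+'0.npy',im);save(im,n+'0.png')
E
```

```text
pics
{'t': 0.0, 'q': array([ 1.07652475e+00,  5.28450303e-01,  1.43394056e+00,  4.39687594e-07,
        1.18139542e+00, -1.78470618e-01]), 'qd': array([ 1.52253601e-03,  5.96491258e-04, -2.73344910e-04,  1.55550380e-04,
       -1.10208515e-03, -5.56066126e-05]), 'tau': array([ 8.40956509e-04, -4.42347443e+01, -1.78028119e+01, -2.24840419e-04,
        8.71971133e-03, -8.61537700e-06]), 'tcp_pos': array([0.19371136, 0.59344995, 0.2303312 ]), 'tool_rot': array([-0.41549346,  0.57310081,  0.41482039,  0.57170332]), 'force': array([-0.49091213,  0.0551934 ,  0.16962242]), 'ft_torque': array([ 0.01385331, -0.05162771, -0.046061  ]), 'finger_gap': 1.0003209043192416}
scene {'mtx': array([[517.47758597,   0.        , 277.80353395],
       [  0.        , 517.47758597, 215.34320045],
       [  0.        ,   0.        ,   1.        ]]), 'k1': 0.02165754063048321, 'origin': array([ 0.85556948, -0.55713432,  1.16351442]), 'attitude': array([ 0.93199738,  0.2291442 , -0.06881319, -0.27228398])}
top {'mtx': array([[400.38436602,   0.        , 281.19567013],
       [  0.        , 400.38436602, 215.19583352],
       [  0.        ,   0.        ,   1.        ]]), 'k1': -0.013639725127881832, 'origin': array([0.4598973 , 0.03631225, 1.32965415]), 'attitude': array([ 0.71540525, -0.69817749,  0.01414627, -0.02331102])}
```

View pics/scene0.png

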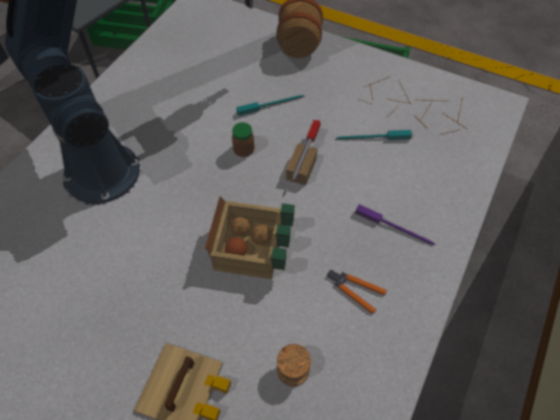

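View pics/top0.png

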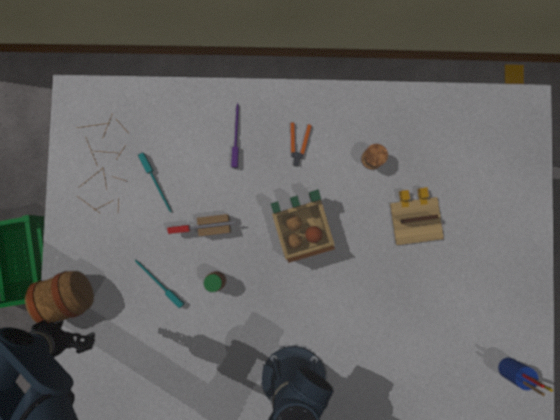

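The top view (up = +x, left = +y) shows the chest near (303,232), lid near (417,220), and the red-grip pin with its block near (200,228). The jar is at (215,282), spool at (375,156), pliers at (300,143). I'll zoom in next.

Run:
```python
from h import *
im=np.load('top0.npy')
a=cv2.resize(im[180:270,260:360],None,fx=4,fy=4,interpolation=cv2.INTER_CUBIC)
b=cv2.resize(im[180:270,375:460],None,fx=4,fy=4,interpolation=cv2.INTER_CUBIC)
save(np.hstack([a,b]),'c1.png')
save(cv2.resize(im[200:260,155:265],None,fx=7,fy=7,interpolation=cv2.INTER_CUBIC),'c2.png')
im=np.load('scene0.npy')
save(cv2.resize(im[190:285,195:305],None,fx=6,fy=6,interpolation=cv2.INTER_CUBIC),'c3.png')
```

```text
(no output)
```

View pics/c1.png

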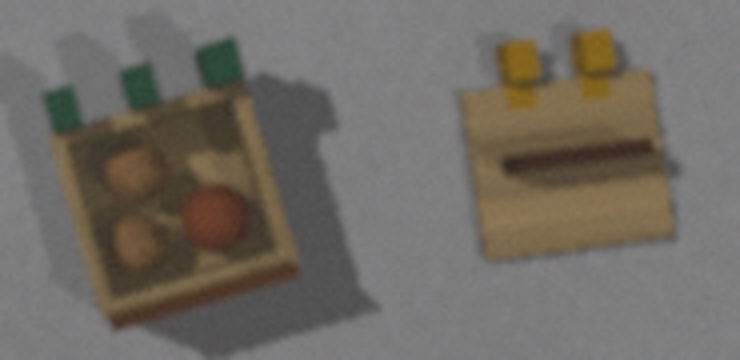

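View pics/c2.png

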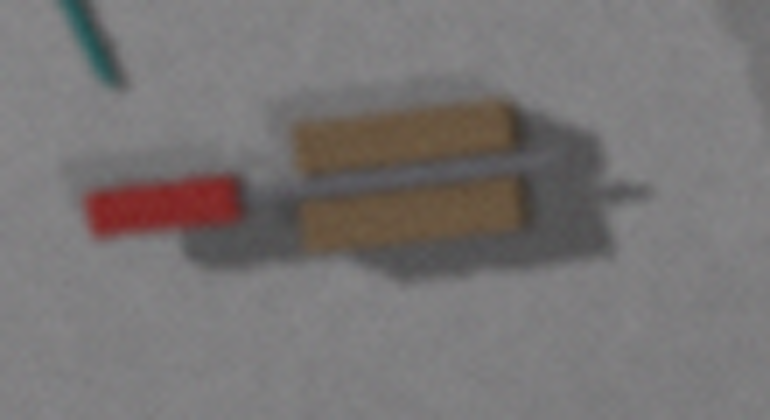

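View pics/c3.png

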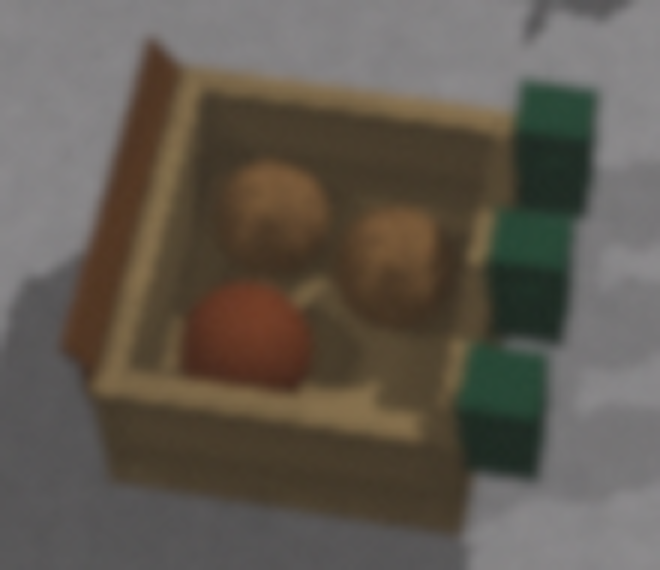

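```bash
cat >> h.py <<'E'
def ray(p,uv):
    uv=np.atleast_2d(np.float64(uv)); K=p['mtx']
    d=np.c_[(uv[:,0]-K[0,2])/K[0,0],(uv[:,1]-K[1,2])/K[1,1]]
    s=d.copy()
    for _ in range(10):
        s=d/(1+p['k1']*(s**2).sum(1,keepdims=True))
    v=R.from_quat(p['attitude']).apply(np.c_[s,np.ones(len(s))])
    return np.array(p['origin']),v
def onz(p,uv,z):
    o,v=ray(p,uv); return o+v*((z-o[2])/v[:,2])[:,None]
def proj(p,X):
    X=np.atleast_2d(X);c=R.from_quat(p['attitude']).inv().apply(X-p['origin'])
    s=c[:,:2]/c[:,2:];s=s*(1+p['k1']*(s**2).sum(1,keepdims=True))
    return s*[p['mtx'][0,0],p['mtx'][1,1]]+p['mtx'][:2,2]
def two(p1,u1,p2,u2):
    o1,v1=ray(p1,u1);o2,v2=ray(p2,u2);v1=v1[0];v2=v2[0]
    t=np.linalg.lstsq(np.c_[v1,-v2],o2-o1,rcond=None)[0]
    a=o1+v1*t[0];b=o2+v2*t[1];return (a+b)/2,np.linalg.norm(a-b)
def comps(im,lo,hi,amin=15):
    m=cv2.inRange(cv2.cvtColor(im,cv2.COLOR_RGB2HSV),lo,hi)
    n,l,s,c=cv2.connectedComponentsWithStats(m)
    return [(c[i],s[i],cv2.minAreaRect(np.argwhere(l==i)[:,::-1].astype(np.float32))) for i in range(1,n) if s[i,4]>=amin],m
def yaw_of(Rm):  # direction of tool z in world
    return np.degrees(np.arctan2(Rm[1,2],Rm[0,2]))
def plan(target,zyaw=None):
    """world TCP target and desired heading of tool z (deg, mod 180) -> shift in tool axes, turn"""
    s=telemetry.sense();M=R.from_quat(s['tool_rot']).as_matrix()
    d=M.T@(np.array(target)-s['tcp_pos'])
    turn=0
    if zyaw is not None:
        w=(zyaw-yaw_of(M)+90)%180-90   # world yaw change
        turn=np.radians(w)*np.sign(M[2,0])
    print('t %.2f tcp %s yawz %.1f q6 %.2f tilt %.2fdeg'%(s['t'],s['tcp_pos'].round(4),yaw_of(M),s['q'][5],np.degrees(np.arccos(-M[2,0]))))
    print('shift',d.round(4),'turn',round(turn,4),'rows>=',max(np.linalg.norm(d)/.0417,abs(np.degrees(turn))/7.16).round(1))
E
python3 - <<'E'
from h import *
t=np.load('top0.npy');pt=optics.camera_params('top')
for nm,lo,hi,z in [('green',(65,80,20),(95,255,255),.112),('yellow',(18,150,90),(32,255,255),.032),('red',(0,150,90),(6,255,255),.056),('red2',(174,150,90),(180,255,255),.056)]:
    cs,m=comps(t,lo,hi,8)
    for c,s,r in cs: print(nm,c.round(1),s,[np.round(x,1) for x in r],onz(pt,c,z).round(4))
def P(crop,o,f): return (np.array(crop)+.5)/f-.5+o
# chest rim z=.08 approx corners / lid corners z=.012
print('lid',onz(pt,P([(462-400,92),(653-400,70),(675-400,237),(487-400,259)],[375,180],4),.012).round(4))
print('bar',onz(pt,P([(503-400,166),(652-400,146)],[375,180],4),.055).round(4))
print('pin grip',onz(pt,P([(88,195),(240,177),(242,218),(95,237)],[155,200],7),.056).round(4))
print('pin shaft',onz(pt,P([(250,198),(550,155)],[155,200],7),.045).round(4))
print('chest rim',onz(pt,P([(52,135),(245,85),(297,265),(110,318)],[260,180],4),.08).round(4))
print('jar',onz(pt,(215,282),.085),'spool',onz(pt,(374,155),.07),'pliers',onz(pt,(300,143),.006))
E
```

```text
green [150.8 173.6] [139 153  32  58 210] [array([154.9, 181.8]), array([64. ,  6.3]), np.float64(63.4)] [[0.6428 0.4575 0.112 ]]
green [314.6 195.3] [311 191   9  10  63] [array([314.6, 195.4]), array([8.2, 7.8]), np.float64(76.0)] [[ 0.5873 -0.0476  0.112 ]]
green [294.6 201.2] [291 197   8   9  47] [array([294.6, 201.3]), array([7.9, 5.4]), np.float64(71.6)] [[0.5679 0.013  0.112 ]]
green [275.2 206.9] [272 203   7   9  41] [array([275.1, 207. ]), array([8.2, 4.7]), np.float64(71.6)] [[0.5491 0.0717 0.112 ]]
green [ 19.  256.6] [   0  215   43   93 3006] [array([ 21., 261.]), array([92., 42.]), np.float64(90.0)] [[0.3776 0.855  0.112 ]]
green [165.1 289.6] [136 261  47  47 235] [array([158.8, 283.3]), array([63.6,  6.4]), np.float64(45.0)] [[0.2899 0.399  0.112 ]]
green [212.1 282.7] [204 275  17  17 224] [array([212., 283.]), array([16., 16.]), np.float64(90.0)] [[0.3147 0.257  0.112 ]]
yellow [423.  195.4] [419 188   9  17 120] [array([423., 196.]), array([16.,  8.]), np.float64(90.0)] [[ 0.6037 -0.4047  0.032 ]]
yellow [404.4 198.1] [400 191   9  16 116] [array([404. , 198.5]), array([15.,  8.]), np.float64(90.0)] [[ 0.5935 -0.3443  0.032 ]]
red [178.3 228.9] [168 226  21   7  88] [array([178. , 228.9]), array([ 5.1, 20. ]), np.float64(85.6)] [[0.4754 0.3811 0.056 ]]
lid [[ 0.5796 -0.3034  0.012 ]
 [ 0.6016 -0.4604  0.012 ]
 [ 0.4647 -0.479   0.012 ]
 [ 0.443  -0.3253  0.012 ]]
bar [[ 0.5175 -0.3255  0.055 ]
 [ 0.5363 -0.4436  0.055 ]]
pin grip [[0.4793 0.4171 0.056 ]
 [0.4893 0.3477 0.056 ]
 [0.4706 0.3461 0.056 ]
 [0.4603 0.4131 0.056 ]]
pin shaft [[0.48   0.3454 0.045 ]
 [0.5031 0.2078 0.045 ]]
chest rim [[ 0.531   0.0803  0.08  ]
 [ 0.5738 -0.0697  0.08  ]
 [ 0.4344 -0.1128  0.08  ]
 [ 0.3897  0.0315  0.08  ]]
jar [[0.31382474 0.25294843 0.085     ]] spool [[ 0.72462575 -0.2359741   0.07      ]] pliers [[ 0.77297814 -0.00253181  0.006     ]]
```

Run:
```python
from h import *
s=telemetry.sense();M=R.from_quat(s['tool_rot']).as_matrix();print(M.round(3))
p=optics.camera_params('wrist');print(p)
print('cam in tool',M.T@(p['origin']-s['tcp_pos']), (M.T@R.from_quat(p['attitude']).as_matrix()).round(3))
print(onz(p,[(280,210),(0,0),(559,0),(559,419),(0,419)],0).round(3))
plan([.47,.34,.25],9.5)
im=optics.snapshot('wrist');save(im,'w0.png')
```

```text
[[-0.001 -0.951  0.311]
 [-0.002  0.311  0.951]
 [-1.     0.    -0.002]]
{'mtx': array([[329.75010357,   0.        , 278.57790346],
       [  0.        , 329.75010357, 211.75132719],
       [  0.        ,   0.        ,   1.        ]]), 'k1': -0.020166766039498355, 'origin': array([0.13268101, 0.61403207, 0.37325708]), 'attitude': array([0.80231367, 0.58207629, 0.07627732, 0.10798955])}
cam in tool [-0.14281904  0.0644795   0.00024306] [[ 0.001 -0.262  0.965]
 [-0.    -0.965 -0.262]
 [ 1.     0.    -0.001]]
[[ 0.227  0.584  0.   ]
 [-0.073  0.38   0.   ]
 [ 0.105  0.922  0.   ]
 [ 0.651  0.871  0.   ]
 [ 0.401  0.097  0.   ]]
t 0.10 tcp [0.1938 0.5935 0.2304] yawz 71.9 q6 -0.18 tilt 0.11deg
shift [-0.0194 -0.3413 -0.1553] turn 1.0892 rows>= 9.0
```

View pics/w0.png

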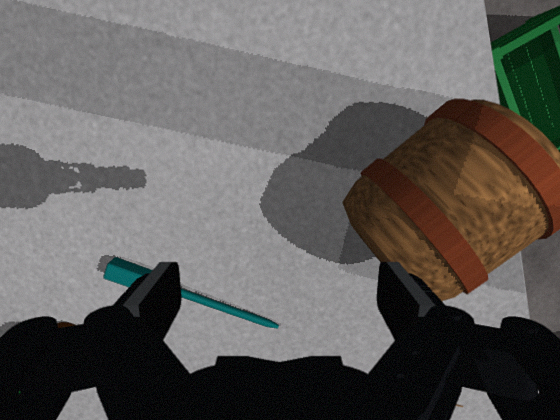

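Run:
```python
from h import *
plan([.48,.24,.28],9.5)
```

```text
t 0.15 tcp [0.1938 0.5936 0.2305] yawz 71.9 q6 -0.18 tilt 0.10deg
shift [-0.0491 -0.3818 -0.2473] turn 1.0892 rows>= 11.0
```

Request:
step_arm(
  commands=[
    [-0.049,-0.382,-0.247,1.089],
    [-0.049,-0.382,-0.247,1.089],
    [-0.049,-0.382,-0.247,1.089],
    [-0.049,-0.382,-0.247,1.089],
    [-0.049,-0.382,-0.247,1.089],
    [-0.049,-0.382,-0.247,1.089],
    [-0.049,-0.382,-0.247,1.089],
    [-0.049,-0.382,-0.247,1.089],
  ],
)

```text
t: 0.82
tcp_pos: [0.4032, 0.3346, 0.2667]
tool_rot: [-0.088, 0.702, 0.087, 0.701]
force: [0.6, 1.5, 0.1]
finger_gap: 1.002
```

Run:
```python
from h import *
plan([.48,.24,.28],9.5)
```

```text
t 0.82 tcp [0.4032 0.3346 0.2667] yawz 14.3 q6 0.23 tilt 0.11deg
shift [-0.0132 -0.1106  0.0511] turn 0.0832 rows>= 2.9
```

Request:
step_arm(
  commands=[
    [-0.013,-0.11,0.051,0.083],
    [-0.013,-0.11,0.051,0.083],
    [-0.013,-0.11,0.051,0.083],
    [-0.013,-0.11,0.051,0.083],
    [-0.013,-0.11,0.051,0.083],
    [-0.013,-0.11,0.051,0.083],
  ],
)

```text
t: 1.32
tcp_pos: [0.4791, 0.2405, 0.2794]
tool_rot: [-0.059, 0.706, 0.058, 0.704]
force: [-0.1, 0.5, -0.3]
finger_gap: 1.002
```

```bash
cat >> h.py <<'E'
def wrist(n):
    p=optics.camera_params('wrist');im=optics.snapshot('wrist');save(im,n+'.png');np.save(n+'.npy',im)
    import pickle;pickle.dump(p,open(n+'.pkl','wb'));return p,im
def load(n):
    import pickle;return pickle.load(open(n+'.pkl','rb')),np.load(n+'.npy')
E
python3 - <<'E'
from h import *
wrist('w1')
plan([.53,-.11,.28],17.8)
E
```

```text
t 1.37 tcp [0.4786 0.2411 0.2794] yawz 9.5 q6 0.09 tilt 0.18deg
shift [-3.000e-04 -3.548e-01 -7.500e-03] turn -0.1441 rows>= 8.5
```

View pics/w1.png

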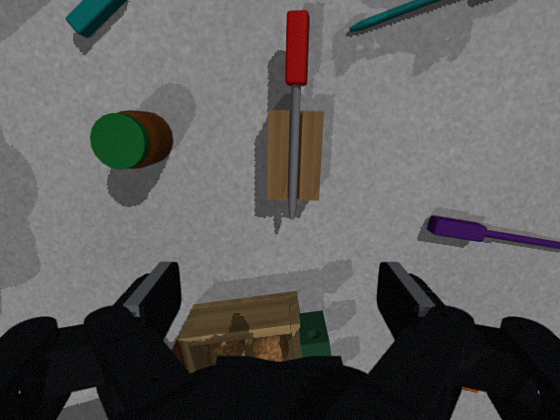

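The pin is clearly visible: red grip (287–309, 11–85), tip at (292,217), shaft straight. Next the chest.

Request:
step_arm(
  commands=[
    [0,-0.355,-0.007,-0.144],
    [0,-0.355,-0.007,-0.144],
    [0,-0.355,-0.007,-0.144],
    [0,-0.355,-0.007,-0.144],
    [0,-0.355,-0.007,-0.144],
    [0,-0.355,-0.007,-0.144],
    [0,-0.355,-0.007,-0.144],
    [0,-0.355,-0.007,-0.144],
  ],
)

```text
t: 2.03
tcp_pos: [0.5264, -0.0846, 0.2796]
tool_rot: [-0.111, 0.7, 0.11, 0.697]
force: [1.3, 0.3, -0.0]
finger_gap: 0.997
```

Request:
step_arm(
  commands=[
    [0,0,0,0],
    [0,0,0,0],
    [0,0,0,0],
  ],
)

```text
t: 2.28
tcp_pos: [0.5258, -0.0828, 0.2791]
tool_rot: [-0.111, 0.7, 0.111, 0.697]
force: [0.8, 1.1, 0.3]
finger_gap: 0.996
```

Run:
```python
from h import *
wrist('w2')
plan([.527,-.46,.28],8.5)
p,im=load('w1')
cs,m=comps(im,(0,150,60),(6,255,255),100);cs2,_=comps(im,(174,150,60),(180,255,255),100)
for c,s,r in cs+cs2: print(c.round(1),s,r,onz(p,c,.056).round(4))
print(onz(p,[(296,86),(292,217),(298,11)],.045).round(4))
```

```text
t 2.33 tcp [ 0.5258 -0.0823  0.2792] yawz 18.1 q6 -0.68 tilt 0.28deg
shift [-0.0009 -0.3593 -0.1163] turn 0.1679 rows>= 9.1
[296.7  46.4] [ 285   10   24   74 1391] ((296.80560302734375, 46.52598190307617), (21.76287269592285, 73.5423812866211), 1.8476102352142334) [[0.4751 0.3815 0.056 ]]
[[0.4814 0.3451 0.045 ]
 [0.5028 0.1998 0.045 ]
 [0.4706 0.4168 0.045 ]]
```

View pics/w2.png

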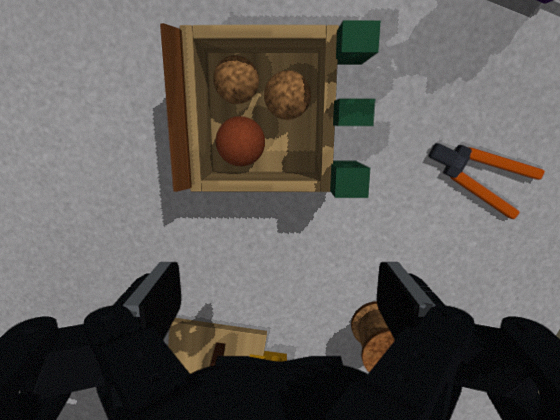

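The chest is fully visible: rim corners near (182,27), (337,27), (335,190), (190,190), and green knuckles near (358,40), (354,112), (350,180). I'll zoom for the exact edges.

Run:
```python
from h import *
p,im=load('w2')
save(cv2.resize(im[10:210,310:400],None,fx=4,fy=3,interpolation=cv2.INTER_CUBIC),'c4.png')
save(cv2.resize(im[10:210,150:400],None,fx=3,fy=3,interpolation=cv2.INTER_CUBIC),'c5.png')
```

```text
(no output)
```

View pics/c4.png

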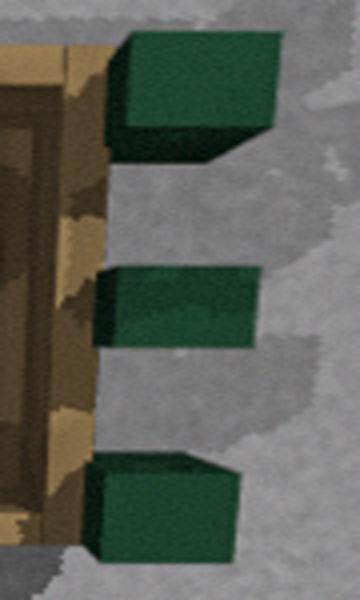

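View pics/c5.png

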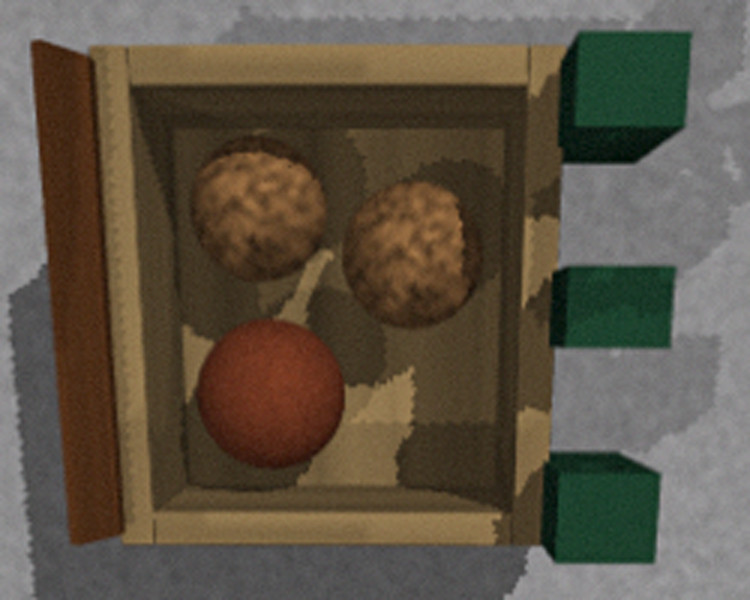

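```bash
cat >> h.py <<'E'
def fit2(loc,wor):
    loc=np.array(loc,float);wor=np.array(wor,float)
    a=loc-loc.mean(0);b=wor-wor.mean(0)
    th=np.arctan2((a[:,0]*b[:,1]-a[:,1]*b[:,0]).sum(),(a*b).sum())
    Rm=np.array([[np.cos(th),-np.sin(th)],[np.sin(th),np.cos(th)]])
    t=wor.mean(0)-Rm@loc.mean(0)
    res=wor-(loc@Rm.T+t)
    return th,t,(res@Rm)*1000
E
python3 - <<'E'
from h import *
p,im=load('w2')
uv=np.array([(132,32),(283,32),(273,128),(125,126),(118,267),(261,267),(254,347),(112,347),(98,473),(240,474),(234,562),(98,562)],float)
uv=(uv+.5)/[4,3]-.5+[310,10]
W=onz(p,uv,.112)
loc=[]
for a,b in [(75,50),(12,-12),(-50,-75)]: loc+=[(73,a),(105,a),(105,b),(73,b)]
loc=np.array(loc)/1000
th,t,r=fit2(loc,W[:,:2]);print(np.degrees(th),t,'\n',r.round(1))
c,s=np.cos(th),np.sin(th);print('hinge',t+.089*np.array([c,s]))
# rim corners z=.08
uv=np.array([(92,46),(560,45),(545,545),(122,545)],float);uv=(uv+.5)/3-.5+[150,10]
W2=onz(p,uv,.08);l2=np.array([(-75,80),(75,80),(75,-80),(-75,-80)])/1000
th,t,r=fit2(l2,W2[:,:2]);print(np.degrees(th),t,'\n',r.round(1))
E
```

```text
17.79562382214387 [ 0.48513791 -0.01807105] 
 [[ 0.1  0.3]
 [ 0.1  0.6]
 [-0.1  0.5]
 [-0.2  0.8]
 [ 0.2  0. ]
 [ 0.2  0.3]
 [ 0.4  1.1]
 [ 0.   0.9]
 [-1.4  0.6]
 [ 0.   0.5]
 [ 0.7 -2.7]
 [-0.  -2.9]]
hinge [0.5698795  0.00912936]
18.09637224932494 [ 0.48502306 -0.01775616] 
 [[ 1.7 -0.2]
 [-1.8 -0.5]
 [-0.3  0.4]
 [ 0.4  0.3]]
```

Chest fit to under 1 mm: centre (0.485,-0.0176), yaw 17.9°. Both the knuckles and the rim agree. Only the far end-plate edge is off, because the plate adds about 3 mm. Now the lid.

Request:
step_arm(
  commands=[
    [-0.0,-0.36,-0.116,0.168],
    [-0.0,-0.36,-0.116,0.168],
    [-0.0,-0.36,-0.116,0.168],
    [-0.0,-0.36,-0.116,0.168],
    [-0.0,-0.36,-0.116,0.168],
    [-0.0,-0.36,-0.116,0.168],
    [-0.0,-0.36,-0.116,0.168],
    [-0.0,-0.36,-0.116,0.168],
  ],
)

```text
t: 3.0
tcp_pos: [0.5285, -0.4169, 0.2792]
tool_rot: [-0.053, 0.707, 0.054, 0.703]
force: [0.5, 0.2, 0.8]
finger_gap: 1.0
```

Request:
step_arm(
  commands=[
    [0,0,0,0],
    [0,0,0,0],
    [0,0,0,0],
  ],
)

```text
t: 3.25
tcp_pos: [0.5291, -0.4143, 0.2786]
tool_rot: [-0.053, 0.707, 0.056, 0.703]
force: [0.6, 0.3, 1.1]
finger_gap: 1.001
```

Run:
```python
from h import *
p,im=wrist('w3')
plan([.527,-.3845,.08],8.5)
```

```text
t 3.30 tcp [ 0.5291 -0.4139  0.2789] yawz 8.9 q6 -0.98 tilt 0.38deg
shift [0.199  0.0286 0.0035] turn 0.0066 rows>= 4.8
```

View pics/w3.png

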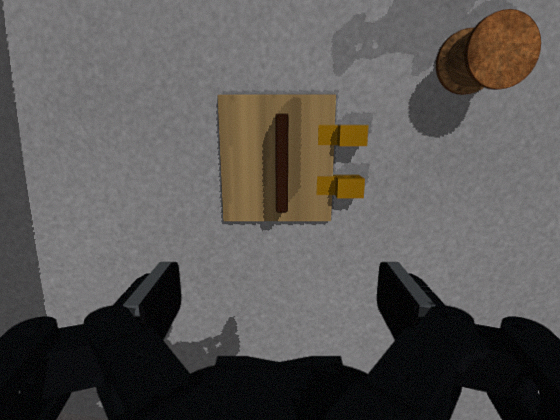

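The lid is fully visible: corners (217,94), (337,94), (331,222), (222,223), and the bar from (275,114) to (288,213).

Run:
```python
from h import *
p,im=load('w3')
save(cv2.resize(im[80:240,205:385],None,fx=4,fy=4,interpolation=cv2.INTER_CUBIC)[:600],'c6.png')
```

```text
(no output)
```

View pics/c6.png

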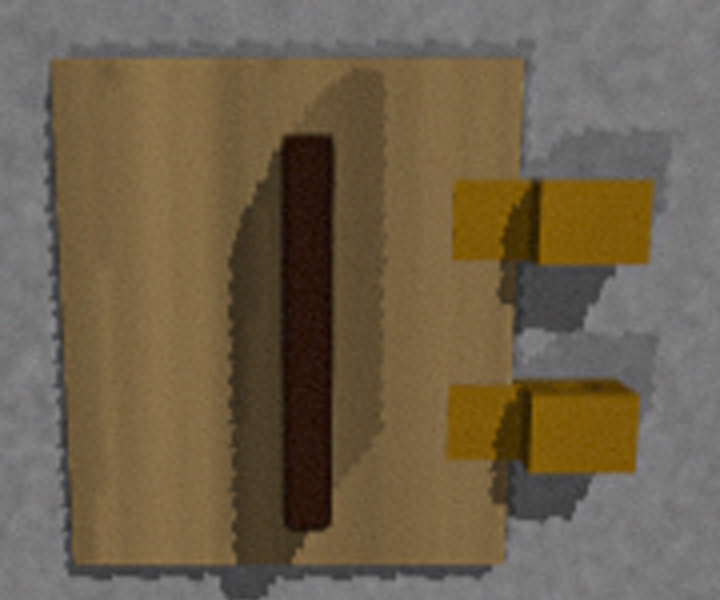

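Run:
```python
from h import *
p,im=load('w3')
def P(u): return (np.array(u,float)+.5)/4-.5+[205,80]
W=np.r_[onz(p,P([(52,59),(523,59),(503,564),(74,564)]),.012),onz(p,P([(540,180),(654,180),(650,264),(538,264),(530,392),(638,395),(634,472),(528,472)]),.032),onz(p,P([(283,135),(333,135),(330,529),(285,530)]),.057)]
loc=np.array([(-70,78),(70,78),(70,-78),(-70,-78),(73,43),(105,43),(105,19),(73,19),(73,-19),(105,-19),(105,-43),(73,-43),(-1,55),(13,55),(13,-55),(-1,-55)])/1000
th,t,r=fit2(loc,W[:,:2]);print(np.degrees(th),t,'\n',r.round(1))
g=t+.006*np.array([np.cos(th),np.sin(th)]);print('grip',g)
plan([*g,.12],np.degrees(th))
plan([*g,.032],np.degrees(th))
```

```text
8.88067433280974 [ 0.52333303 -0.39405311] 
 [[ 0.8 -0.6]
 [-0.5 -0.9]
 [-0.4  0.3]
 [ 0.5  0.1]
 [-0.5 -0.3]
 [ 0.2 -0.2]
 [ 0.6  0.1]
 [ 0.   0.1]
 [-0.6  0.6]
 [-0.4 -0.3]
 [-0.1  0.3]
 [-0.1  0.2]
 [ 0.5 -0.6]
 [-0.2 -0.6]
 [-0.4  1.1]
 [ 0.7  0.8]]
grip [ 0.52926111 -0.39312684]
t 3.30 tcp [ 0.5291 -0.4139  0.2789] yawz 8.9 q6 -0.98 tilt 0.38deg
shift [0.159  0.0199 0.0042] turn -0.0 rows>= 3.8
t 3.30 tcp [ 0.5291 -0.4139  0.2789] yawz 8.9 q6 -0.98 tilt 0.38deg
shift [0.247  0.0196 0.0046] turn -0.0 rows>= 5.9
```

Request:
step_arm(
  commands=[
    [0.1,0.02,0.0045,0],
    [0.2,0.02,0.0045,0],
    [0.2,0.02,0.0045,0],
    [0.2,0.02,0.0045,0],
    [0.2,0.02,0.0045,0],
    [0.2,0.02,0.0045,0],
    [0.2,0.02,0.0045,0],
    [0.2,0.02,0.0045,0],
  ],
)

```text
t: 3.97
tcp_pos: [0.5311, -0.3929, 0.0814]
tool_rot: [-0.055, 0.706, 0.056, 0.704]
force: [0.0, 0.2, 1.1]
finger_gap: 0.999
```

Run:
```python
from h import *
plan([.5293,-.3931,.032],8.88)
```

```text
t 3.97 tcp [ 0.5311 -0.3929  0.0814] yawz 9.0 q6 -0.96 tilt 0.19deg
shift [ 0.0494  0.0001 -0.0016] turn 0.0018 rows>= 1.2
```

Request:
step_arm(
  commands=[
    [0.025,0,-0.0016,0],
    [0.049,0,-0.0016,0],
    [0.049,0,-0.0016,0],
    [0.049,0,-0.0016,0],
    [0.049,0,-0.0016,0],
  ],
)

```text
t: 4.38
tcp_pos: [0.5309, -0.3946, 0.0354]
tool_rot: [-0.057, 0.705, 0.054, 0.705]
force: [-0.3, -0.3, 0.5]
finger_gap: 1.001
```

Request:
step_arm(
  commands=[
    [0,0,0,0],
    [0,0,0,0],
    [0,0,0,0],
    [0,0,0,0],
    [0,0,0,0],
    [0,0,0,0],
    [0,0,0,0],
    [0,0,0,0],
  ],
  jaw=0,
  grip_force=80,
)

```text
t: 5.05
tcp_pos: [0.5305, -0.3946, 0.0358]
tool_rot: [-0.057, 0.705, 0.054, 0.705]
force: [-2.1, 0.1, 5.3]
finger_gap: 0.143
```

Request:
step_arm(
  commands=[
    [0,0,0,0],
    [0,0,0,0],
    [0,0,0,0],
    [0,0,0,0],
  ],
)

```text
t: 5.38
tcp_pos: [0.5305, -0.3946, 0.0358]
tool_rot: [-0.057, 0.705, 0.054, 0.705]
force: [-1.9, 0.4, 2.6]
finger_gap: 0.139
```

Request:
step_arm(
  commands=[
    [-0.02,0,0,0],
    [-0.05,0,0,0],
    [-0.09,0,0,0],
    [-0.13,0,0,0],
    [-0.16,0,0,0],
    [-0.16,0,0,0],
    [-0.16,0,0,0],
    [-0.16,0,0,0],
  ],
)

```text
t: 6.05
tcp_pos: [0.5296, -0.3929, 0.1937]
tool_rot: [-0.055, 0.706, 0.056, 0.704]
force: [0.3, 0.4, -3.8]
finger_gap: 0.145
```

Run:
```python
from h import *
p,im=wrist('w4');print(telemetry.sense()['force'],telemetry.sense()['finger_gap'])
th=np.radians(17.87);g=np.array([.485,-.0176])+.006*np.array([np.cos(th),np.sin(th)]);print(g)
plan([*g,.2],17.87)
```

```text
[-0.21231213  0.15519588 -2.99319859] 0.14594372433088212
[ 0.49071053 -0.01575885]
t 6.10 tcp [ 0.5292 -0.3926  0.1928] yawz 9.0 q6 -0.96 tilt 0.26deg
shift [-0.0066  0.3782  0.0209] turn -0.1548 rows>= 9.1
```

View pics/w4.png

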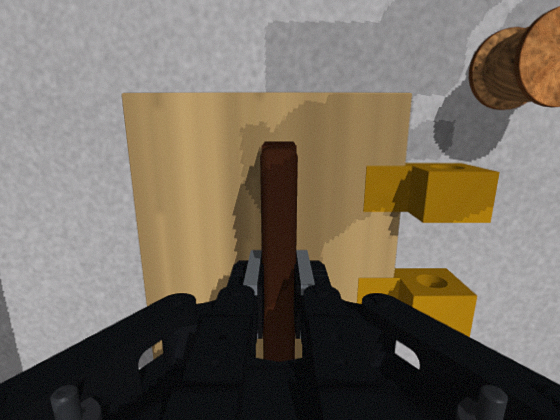

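The lid hangs level in the gripper: far edge (123,94)–(411,94), yellow knuckles near (450,190) and (435,290). Next I measure its pose in the hand.

Run:
```python
from h import *
p,im=load('w4')
save(cv2.resize(im[80:340,340:510],None,fx=3,fy=2.3,interpolation=cv2.INTER_CUBIC),'c7.png')
save(cv2.resize(im[80:280,110:310],None,fx=3,fy=3,interpolation=cv2.INTER_CUBIC),'c8.png')
```

```text
(no output)
```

View pics/c7.png

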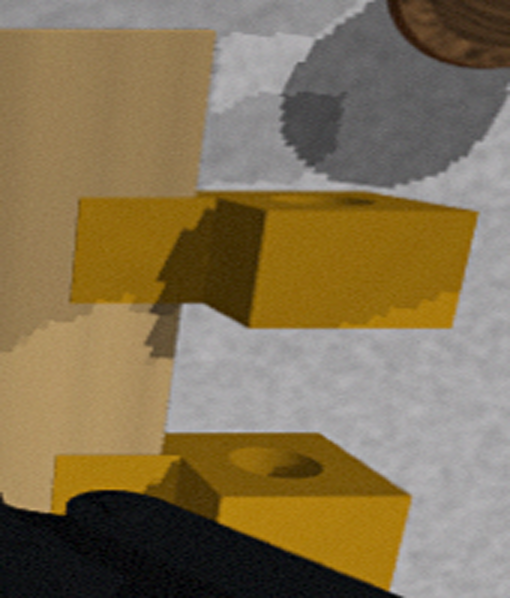

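View pics/c8.png

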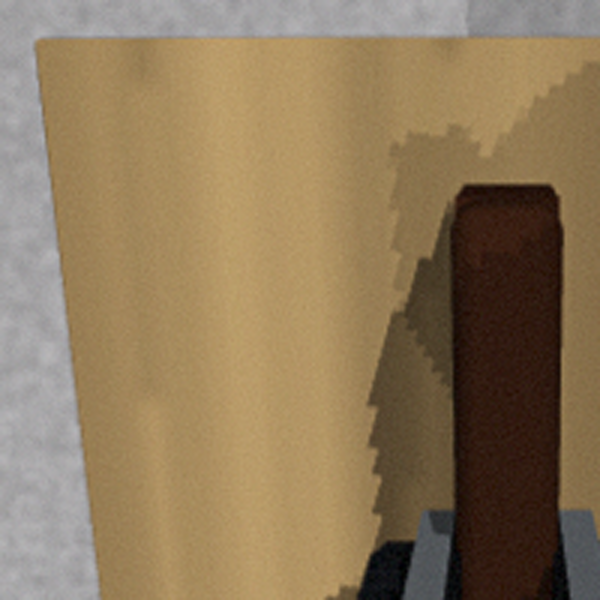

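Run:
```python
from h import *
p,im=load('w4')
from scipy.optimize import least_squares
P7=lambda u:(np.array(u,float)+.5)/[3,2.3]-.5+[340,80]
P8=lambda u:(np.array(u,float)+.5)/3-.5+[110,80]
uv=np.r_[P8([(37,39)]),P7([(215,29),(268,210),(478,212),(452,327),(248,327),(218,496),(410,495)])]
loc=np.array([(-70,78,12),(70,78,12),(73,43,32),(105,43,32),(105,19,32),(73,19,32),(73,-19,32),(105,-19,32)])/1000
for zl in [.157,.153,.161]:
    W=np.array([onz(p,u,zl+l[2])[0] for u,l in zip(uv,loc)])
    th,t,r=fit2(loc[:,:2],W[:,:2]);print(zl,np.degrees(th),t,r.round(1).tolist())
s=telemetry.sense();M=R.from_quat(s['tool_rot']).as_matrix()
print(s['tcp_pos'],yaw_of(M),np.degrees(np.arctan2(M[2,2],1)),np.degrees(np.arctan2(M[2,1],1)))
# full 6-dof resection via OpenCV, undistorted slopes
o,v=ray(p,uv);c=R.from_quat(p['attitude']).inv().apply(v)
ok,rv,tv=cv2.solvePnP(loc,c[:,:2].copy(),np.eye(3),None)
Rc=R.from_quat(p['attitude']).as_matrix();Rl=Rc@cv2.Rodrigues(rv)[0];tl=Rc@tv[:,0]+p['origin']
print('pnp',tl,R.from_matrix(Rl).as_euler('ZYX',degrees=True))
```

```text
0.157 8.94354888960701 [ 0.52533229 -0.39202536] [[-0.1, 0.0], [-0.5, 0.2], [0.4, 0.1], [0.3, -0.2], [0.3, 0.2], [0.1, 0.1], [-0.4, -0.3], [-0.1, -0.1]]
0.153 8.950090632503766 [ 0.52710593 -0.39269811] [[-3.6, 1.3], [-0.7, 1.4], [0.5, 0.4], [1.3, 0.2], [1.4, -0.1], [0.3, -0.1], [-0.2, -1.6], [0.9, -1.4]]
0.161 8.936658631682798 [ 0.5235584  -0.39135224] [[3.3, -1.3], [-0.4, -1.1], [0.2, -0.3], [-0.7, -0.5], [-0.7, 0.5], [-0.1, 0.4], [-0.5, 1.1], [-1.1, 1.2]]
[ 0.5292312  -0.39257827  0.19283263] 9.002097930614692 -0.24414185195525526 0.09977808196418653
pnp [ 0.52522144 -0.39195721  0.15718811] [ 8.96909502 -0.15686621  0.02265516]
```

Run:
```python
from h import *
plan([.489,-.0176,.20],17.9)
```

```text
t 6.10 tcp [ 0.5292 -0.3926  0.1928] yawz 9.0 q6 -0.96 tilt 0.26deg
shift [-0.0066  0.3767  0.0189] turn -0.1553 rows>= 9.0
```

Request:
step_arm(
  commands=[
    [-0.007,0.025,0.001,-0.02],
    [-0.007,0.06,0.003,-0.04],
    [-0.007,0.1,0.005,-0.06],
    [-0.007,0.14,0.007,-0.08],
    [-0.007,0.18,0.009,-0.1],
    [-0.007,0.22,0.011,-0.12],
    [-0.007,0.25,0.013,-0.14],
    [-0.007,0.27,0.014,-0.155],
  ],
)

```text
t: 6.77
tcp_pos: [0.4979, -0.1194, 0.1977]
tool_rot: [-0.108, 0.702, 0.113, 0.695]
force: [-0.1, -0.3, -3.3]
finger_gap: 0.141
```

Run:
```python
from h import *
plan([.489,-.0176,.20],17.9)
```

```text
t 6.77 tcp [ 0.4979 -0.1194  0.1977] yawz 18.0 q6 -0.77 tilt 0.71deg
shift [-0.0016  0.0996  0.0231] turn 0.0023 rows>= 2.5
```

Request:
step_arm(
  commands=[
    [-0.0016,0.03,0.01,0.002],
    [-0.0016,0.06,0.017,0.002],
    [-0.0016,0.09,0.023,0.002],
    [-0.0016,0.0996,0.0231,0.002],
    [-0.0016,0.0996,0.0231,0.002],
    [-0.0016,0.0996,0.0231,0.002],
    [-0.0016,0.0996,0.0231,0.002],
  ],
)

```text
t: 7.35
tcp_pos: [0.4894, -0.0186, 0.1993]
tool_rot: [-0.108, 0.702, 0.112, 0.695]
force: [-0.3, -0.0, -2.9]
finger_gap: 0.145
```

Run:
```python
from h import *
p,im=wrist('w5')
plan([.489,-.0176,.14],17.9)
t=optics.snapshot('scene');save(cv2.resize(t[150:320,160:340],None,fx=3.5,fy=3.5,interpolation=cv2.INTER_CUBIC),'s5.png')
```

```text
t 7.40 tcp [ 0.4895 -0.0189  0.1995] yawz 17.8 q6 -0.58 tilt 0.71deg
shift [0.0595 0.0009 0.0005] turn -0.001 rows>= 1.4
```

View pics/w5.png

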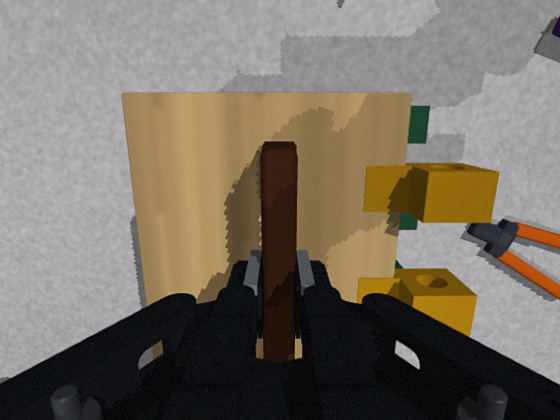

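View pics/s5.png

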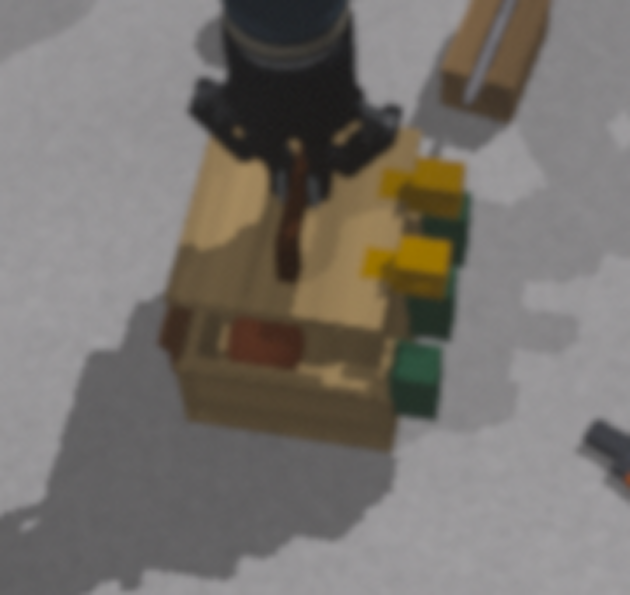

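The grip hasn't slipped: the lid appears at the same pixels as in w4. In the scene view it sits above the chest with the knuckles over the gaps. Descending.

Request:
step_arm(
  commands=[
    [0.02,0.0009,0.0005,-0.001],
    [0.04,0.0009,0.0005,-0.001],
    [0.056,0.0009,0.0005,-0.001],
    [0.056,0.0009,0.0005,-0.001],
    [0.056,0.0009,0.0005,-0.001],
    [0.056,0.0009,0.0005,-0.001],
    [0.056,0.0009,0.0005,-0.001],
  ],
)

```text
t: 8.03
tcp_pos: [0.4902, -0.0183, 0.1446]
tool_rot: [-0.108, 0.701, 0.112, 0.696]
force: [0.7, 1.0, -3.9]
finger_gap: 0.145
```

Run:
```python
from h import *
p,im=wrist('w6')
plan([.489,-.0176,.1165],17.9)
```

```text
t 8.08 tcp [ 0.4901 -0.0182  0.1447] yawz 17.9 q6 -0.58 tilt 0.55deg
shift [ 0.0282  0.0007 -0.0006] turn -0.0008 rows>= 0.7
```

View pics/w6.png

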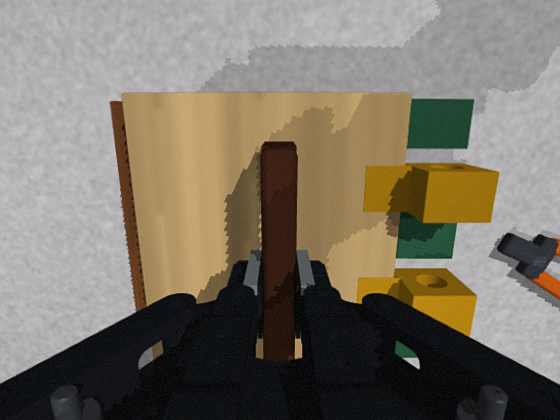

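The yellow knuckles line up between the green ones, and the lip shows at the left edge. Lowering gently onto the rim.

Request:
step_arm(
  commands=[
    [0.008,0.0007,-0.001,-0.001],
    [0.016,0.0007,-0.001,-0.001],
    [0.022,0.0007,-0.001,-0.001],
    [0.026,0.0007,-0.001,-0.001],
    [0.028,0.0007,-0.001,-0.001],
    [0.028,0.0007,-0.001,-0.001],
    [0.028,0.0007,-0.001,-0.001],
    [0.028,0.0007,-0.001,-0.001],
  ],
)

```text
t: 8.75
tcp_pos: [0.489, -0.0177, 0.1168]
tool_rot: [-0.108, 0.701, 0.112, 0.696]
force: [0.2, 0.1, -3.4]
finger_gap: 0.149
```

Request:
step_arm(
  commands=[
    [0.001,0,0,0],
    [0.002,0,0,0],
    [0.002,0,0,0],
    [0.002,0,0,0],
  ],
)

```text
t: 9.08
tcp_pos: [0.4892, -0.0178, 0.1157]
tool_rot: [-0.108, 0.701, 0.112, 0.696]
force: [-2.7, 1.1, 4.9]
finger_gap: 0.143
```

Contact: the force went from -3.4 to +4.9 N. Releasing.

Request:
step_arm(
  commands=[
    [0,0,0,0],
    [0,0,0,0],
    [0,0,0,0],
    [0,0,0,0],
    [0,0,0,0],
    [0,0,0,0],
    [0,0,0,0],
    [0,0,0,0],
  ],
  jaw=0.0854,
)

```text
t: 9.75
tcp_pos: [0.4892, -0.0178, 0.1157]
tool_rot: [-0.108, 0.701, 0.112, 0.696]
force: [-0.7, -0.4, 1.2]
finger_gap: 1.006
```

Run:
```python
from h import *
print(telemetry.sense()['force'],telemetry.sense()['finger_gap'])
plan([.4892,-.12,.28],17.9)
```

```text
[-0.71098185 -0.43849587  1.15368531] 1.0055517454816698
t 9.75 tcp [ 0.4892 -0.0178  0.1157] yawz 17.9 q6 -0.58 tilt 0.45deg
shift [-0.1647 -0.0963 -0.0324] turn 0.0004 rows>= 4.6
```

Up, then back in tool y to view the result.

Request:
step_arm(
  commands=[
    [-0.04,0,0,0],
    [-0.08,0,0,0],
    [-0.12,0,0,0],
    [-0.165,-0.04,-0.015,0],
    [-0.165,-0.07,-0.015,0],
    [-0.165,-0.07,-0.015,0],
    [-0.165,-0.07,-0.015,0],
    [-0.165,-0.07,-0.015,0],
  ],
)

```text
t: 10.42
tcp_pos: [0.4968, -0.0893, 0.2797]
tool_rot: [-0.107, 0.701, 0.112, 0.696]
force: [-0.4, -0.0, -0.7]
finger_gap: 1.0
```

Run:
```python
from h import *
p,im=wrist('w7')
plan([.475,.385,.16],8.9)
```

```text
t 10.47 tcp [ 0.4964 -0.0886  0.2792] yawz 17.9 q6 -0.71 tilt 0.65deg
shift [0.1221 0.4562 0.1262] turn 0.1573 rows>= 11.7
```

View pics/w7.png

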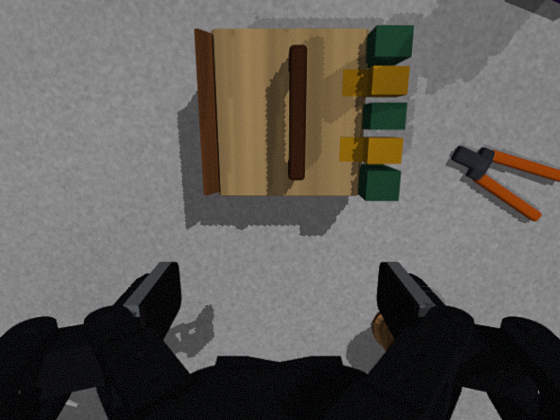

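Run:
```python
from h import *
p,im=load('w7')
save(cv2.resize(im[15:210,325:425],None,fx=4,fy=3,interpolation=cv2.INTER_CUBIC),'c9.png')
```

```text
(no output)
```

View pics/c9.png

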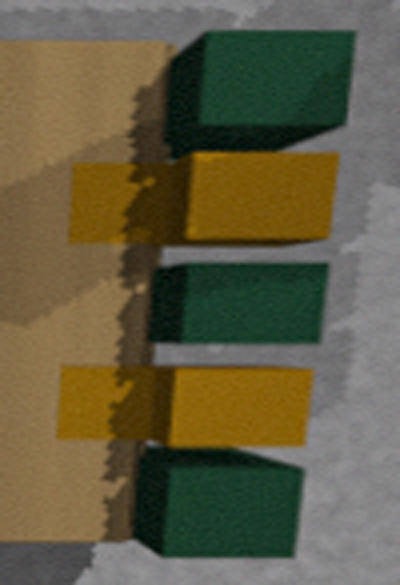

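Run:
```python
from h import *
p,im=load('w7')
P=lambda u:(np.array(u,float)+.5)/[4,3]-.5+[325,15]
def f(uv,ys):
    loc=[]
    for a,b in ys: loc+=[(73,a),(105,a),(105,b),(73,b)]
    loc=np.array(loc)/1000;W=onz(p,P(uv),.112)
    n=len(uv);th,t,r=fit2(loc[:n],W[:,:2]);h=t+.089*np.array([np.cos(th),np.sin(th)])
    print(np.degrees(th),t,'hinge',h,'\n',r.round(1).tolist());return th,h
g=f([(208,32),(356,32),(346,125),(203,125),(188,263),(328,263),(320,343),(183,343),(168,468),(303,468)],[(75,50),(12,-12),(-50,-75)])
y=f([(193,153),(339,153),(329,240),(187,243),(176,368),(313,369),(305,445),(170,446)],[(43,19),(-19,-43)])
c,s=np.cos(g[0]),np.sin(g[0]);d=y[1]-g[1];print('lid rel chest mm',1000*(d@[c,s]),1000*(d@[-s,c]),np.degrees(y[0]-g[0]))
```

```text
17.71576082926281 [ 0.48483885 -0.0172362 ] hinge [0.56961828 0.00984607] 
 [[0.0, -0.5], [-0.4, -0.3], [-0.1, 0.1], [0.7, -0.1], [0.1, -0.4], [-0.4, -0.2], [0.0, 0.5], [0.6, 0.3], [-0.2, 0.1], [-0.3, 0.3]]
18.121330538172458 [ 0.48452522 -0.01842697] hinge [0.56911082 0.00925473] 
 [[0.0, -0.1], [0.0, -0.2], [-0.0, -0.3], [0.3, -1.1], [0.0, 0.4], [-0.3, 0.0], [-0.1, 0.8], [0.1, 0.5]]
lid rel chest mm -0.6633328310263017 -0.40888090504586627 0.4055697089096488
```

The lid is in place, 0.7 / 0.4 mm and 0.4° off the chest hinge. Now the pin: a closer view first.

Run:
```python
from h import *
plan([.478,.27,.22],8.8)
```

```text
t 10.47 tcp [ 0.4964 -0.0886  0.2792] yawz 17.9 q6 -0.71 tilt 0.65deg
shift [0.0614 0.3464 0.0933] turn 0.159 rows>= 8.7
```

Request:
step_arm(
  commands=[
    [0,0.04,0.01,0.02],
    [0.0,0.08,0.02,0.06],
    [0.0,0.346,0.093,0.159],
    [0.0,0.346,0.093,0.159],
    [0.0,0.346,0.093,0.159],
    [0.06,0.346,0.093,0.159],
    [0.06,0.346,0.093,0.159],
    [0.06,0.346,0.093,0.159],
  ],
)

```text
t: 11.13
tcp_pos: [0.4771, 0.2375, 0.2334]
tool_rot: [-0.053, 0.709, 0.057, 0.701]
force: [1.2, -0.1, 0.4]
finger_gap: 1.0
```

Run:
```python
from h import *
plan([.478,.27,.22],8.8)
```

```text
t 11.13 tcp [0.4771 0.2375 0.2334] yawz 8.9 q6 0.09 tilt 0.77deg
shift [0.0136 0.0319 0.006 ] turn 0.002 rows>= 0.8
```

Request:
step_arm(
  commands=[
    [0.013,0.032,0.006,0.002],
    [0.013,0.032,0.006,0.002],
    [0.013,0.032,0.006,0.002],
    [0.013,0.032,0.006,0.002],
    [0.013,0.032,0.006,0.002],
  ],
)

```text
t: 11.55
tcp_pos: [0.4776, 0.2694, 0.2205]
tool_rot: [-0.052, 0.709, 0.056, 0.701]
force: [-0.3, 0.8, 0.1]
finger_gap: 1.001
```

Run:
```python
from h import *
plan([.478,.27,.22],8.8)
p,im=wrist('w8')
save(cv2.resize(im[0:250,200:380],None,fx=3.4,fy=2.4,interpolation=cv2.INTER_CUBIC),'c10.png')
```

```text
t 11.55 tcp [0.4776 0.2694 0.2205] yawz 8.8 q6 0.15 tilt 0.79deg
shift [0.0005 0.0005 0.0005] turn -0.0003 rows>= 0.0
```

View pics/c10.png

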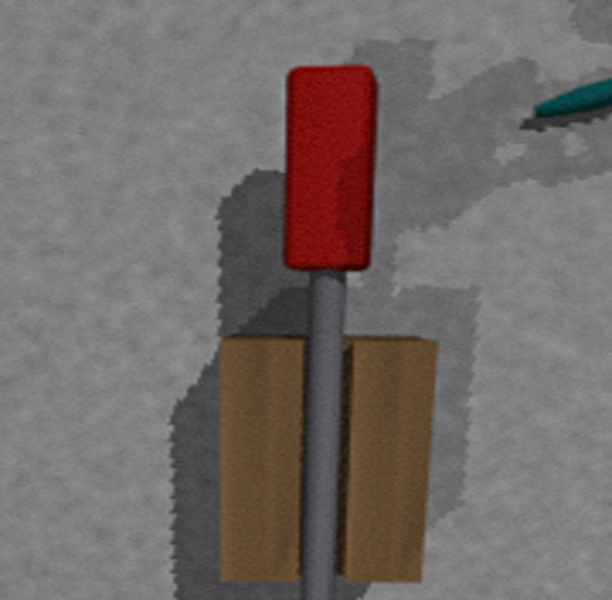

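Run:
```python
from h import *
p,im=load('w8')
P=lambda u:(np.array(u,float)+.5)/[3.4,2.4]-.5+[200,0]
W=onz(p,P([(291,67),(376,69),(371,269),(286,266)]),.056)
loc=np.array([(-11,70),(11,70),(11,0),(-11,0)])/1000
th,t,r=fit2(loc,W[:,:2]);print(np.degrees(th),t,r.round(1).tolist())
S=onz(p,P([(328,272),(318,560)]),.045);d=S[0]-S[1];print('shaft',S,np.degrees(np.arctan2(-d[0],d[1])))
o=S[0][:2];th2=np.arctan2(-d[0],d[1])
print('grip est shaft',o+.04*np.array([-np.sin(th2),np.cos(th2)]),'est top',t+.04*np.array([-np.sin(th),np.cos(th)]))
plan([.4755,.384,.06],9)
```

```text
8.27163833298292 [0.48124619 0.34564819] [[0.3, -0.9], [-0.5, -1.5], [0.3, 0.8], [-0.1, 1.6]]
shaft [[0.48167742 0.34563685 0.045     ]
 [0.49814663 0.2296157  0.045     ]] 8.079168328216307
grip est shaft [0.47605577 0.38523984] est top [0.47549153 0.38523208]
t 11.60 tcp [0.478  0.2691 0.2208] yawz 8.7 q6 0.15 tilt 0.76deg
shift [0.1614 0.1128 0.0168] turn -0.0047 rows>= 4.7
```

Run:
```python
from h import *
plan([.4757,.3852,.09],8.2)
```

```text
t 11.60 tcp [0.478  0.2691 0.2208] yawz 8.7 q6 0.15 tilt 0.76deg
shift [0.1314 0.1142 0.0169] turn 0.0093 rows>= 4.2
```

Request:
step_arm(
  commands=[
    [0.02,0.114,0.017,0.009],
    [0.02,0.114,0.017,0.009],
    [0.06,0.114,0.017,0.009],
    [0.1,0.114,0.017,0.009],
    [0.131,0.114,0.017,0.009],
    [0.131,0.114,0.017,0.009],
    [0.131,0.114,0.017,0.009],
    [0.131,0.114,0.017,0.009],
  ],
)

```text
t: 12.27
tcp_pos: [0.4777, 0.3846, 0.0926]
tool_rot: [-0.048, 0.708, 0.053, 0.702]
force: [-0.1, 0.1, 0.3]
finger_gap: 1.001
```

Run:
```python
from h import *
plan([.4757,.3852,.025],8.2)
```

```text
t 12.27 tcp [0.4777 0.3846 0.0926] yawz 8.1 q6 0.34 tilt 0.66deg
shift [ 0.0676  0.0003 -0.0014] turn -0.0014 rows>= 1.6
```

Request:
step_arm(
  commands=[
    [0.03,0.0003,-0.0015,-0.001],
    [0.05,0.0003,-0.0015,-0.001],
    [0.068,0.0003,-0.0015,-0.001],
    [0.068,0.0003,-0.0015,-0.001],
    [0.068,0.0003,-0.0015,-0.001],
    [0.068,0.0003,-0.0015,-0.001],
  ],
)

```text
t: 12.77
tcp_pos: [0.478, 0.3859, 0.028]
tool_rot: [-0.047, 0.707, 0.054, 0.704]
force: [1.2, 0.5, 0.8]
finger_gap: 0.999
```

Run:
```python
from h import *
plan([.4757,.3852,.025],8.2)
s=telemetry.sense();print(R.from_quat(s['tool_rot']).as_matrix().round(4))
```

```text
t 12.77 tcp [0.478  0.3859 0.028 ] yawz 8.1 q6 0.34 tilt 0.58deg
shift [ 0.003  -0.0004 -0.0023] turn -0.0012 rows>= 0.1
[[-0.0041 -0.1414  0.9899]
 [ 0.0093  0.9899  0.1414]
 [-0.9999  0.0098 -0.0027]]
```

Request:
step_arm(
  commands=[
    [0.003,0,-0.003,-0.001],
    [0.003,0,-0.003,-0.001],
    [0.003,0,-0.003,-0.001],
    [0.003,0,-0.003,-0.001],
  ],
)

```text
t: 13.1
tcp_pos: [0.4752, 0.3857, 0.0258]
tool_rot: [-0.047, 0.706, 0.054, 0.704]
force: [0.3, -1.0, -0.2]
finger_gap: 1.002
```

Request:
step_arm(
  commands=[
    [0,0,0,0],
    [0,0,0,0],
    [0,0,0,0],
    [0,0,0,0],
    [0,0,0,0],
    [0,0,0,0],
    [0,0,0,0],
    [0,0,0,0],
  ],
  jaw=0,
  grip_force=110,
)

```text
t: 13.77
tcp_pos: [0.4752, 0.3857, 0.0258]
tool_rot: [-0.047, 0.706, 0.054, 0.704]
force: [1.4, -0.8, 0.6]
finger_gap: 0.242
```

Request:
step_arm(
  commands=[
    [0,0,0,0],
    [0,0,0,0],
    [0,0,0,0],
  ],
)

```text
t: 14.02
tcp_pos: [0.4752, 0.3857, 0.0258]
tool_rot: [-0.047, 0.706, 0.054, 0.704]
force: [-0.2, 0.4, 0.2]
finger_gap: 0.242
```

Request:
step_arm(
  commands=[
    [-0.01,0,0,0],
    [-0.02,0,0,0],
    [-0.04,0,0,0],
    [-0.06,0,0,0],
    [-0.075,0,0,0],
    [-0.075,0,0,0],
    [-0.075,0,0,0],
    [-0.075,0,0,0],
  ],
)

```text
t: 14.68
tcp_pos: [0.475, 0.3847, 0.1006]
tool_rot: [-0.047, 0.706, 0.054, 0.704]
force: [-0.7, 0.5, -1.0]
finger_gap: 0.24
```

Run:
```python
from h import *
p,im=wrist('w9')
plan([.4757,.3852,.1],8.2)
s=optics.snapshot('scene');save(s,'s9.png');np.save('s9.npy',s)
```

```text
t 14.73 tcp [0.4747 0.3846 0.1001] yawz 8.2 q6 0.34 tilt 0.58deg
shift [0.0001 0.0005 0.001 ] turn -0.0002 rows>= 0.0
```

View pics/w9.png

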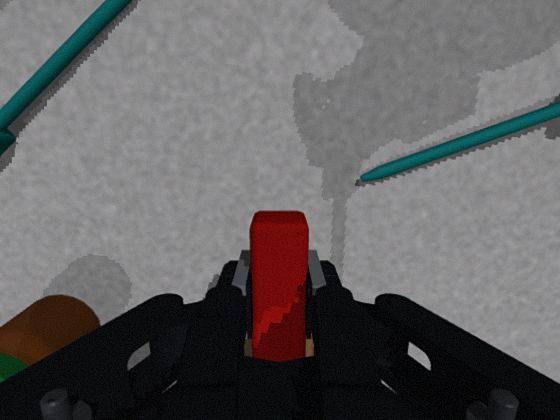

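View pics/s9.png

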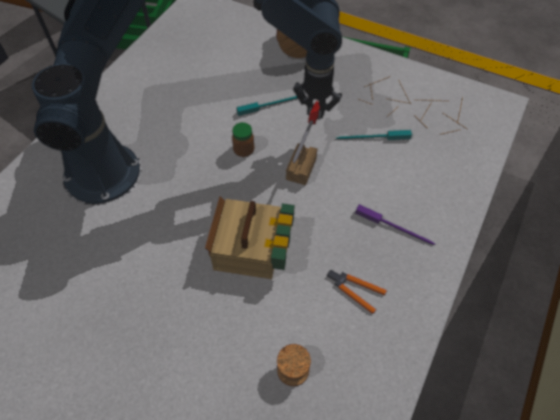

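The pin is held and lifted. The wrist camera looks at its rear, so I'll use the scene and top cameras for the tip. Moving to the pre-insertion line.

Run:
```python
from h import *
plan([.4824,.2816,.11],17.8)
```

```text
t 14.78 tcp [0.4746 0.3845 0.0998] yawz 8.2 q6 0.34 tilt 0.58deg
shift [-0.0112 -0.1028 -0.007 ] turn -0.1677 rows>= 2.5
```

Request:
step_arm(
  commands=[
    [-0.011,-0.02,-0.0,-0.04],
    [-0.011,-0.05,-0.003,-0.08],
    [-0.011,-0.08,-0.006,-0.12],
    [-0.011,-0.103,-0.007,-0.168],
    [-0.011,-0.103,-0.007,-0.168],
    [-0.011,-0.103,-0.007,-0.168],
    [-0.011,-0.103,-0.007,-0.168],
    [-0.011,-0.103,-0.007,-0.168],
  ],
)

```text
t: 15.45
tcp_pos: [0.4823, 0.2823, 0.1094]
tool_rot: [-0.106, 0.7, 0.113, 0.697]
force: [-0.2, 0.3, -0.3]
finger_gap: 0.238
```

Run:
```python
from h import *
plan([.4824,.2816,.0768],17.8)
print(R.from_quat(telemetry.sense()['tool_rot']).as_matrix().round(4))
t=optics.snapshot('top');np.save('t10.npy',t);s=optics.snapshot('scene');np.save('s10.npy',s)
save(cv2.resize(s[100:300,220:340],None,fx=5,fy=3,interpolation=cv2.INTER_CUBIC),'s10.png')
save(cv2.resize(t[180:260,180:320],None,fx=5.6,fy=5.6,interpolation=cv2.INTER_CUBIC),'t10.png')
```

```text
t 15.45 tcp [0.4823 0.2823 0.1094] yawz 17.8 q6 0.00 tilt 0.60deg
shift [ 0.0326 -0.001  -0.0001] turn 0.0008 rows>= 0.8
[[-0.0055 -0.3064  0.9519]
 [ 0.0089  0.9519  0.3064]
 [-0.9999  0.0101 -0.0025]]
```

View pics/s10.png

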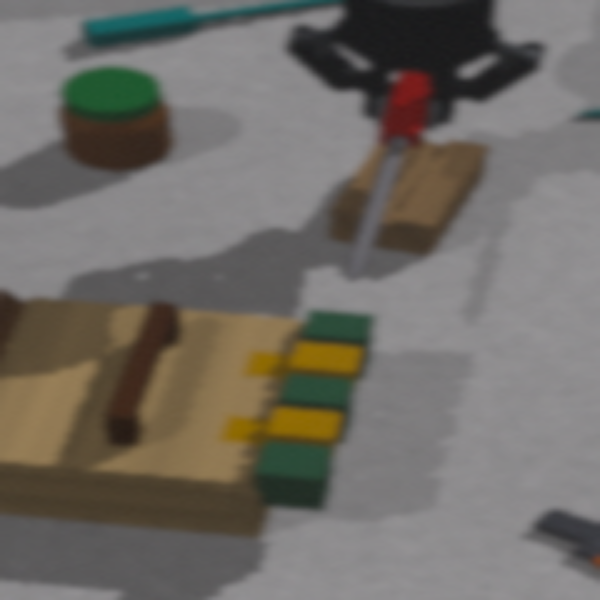

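View pics/t10.png

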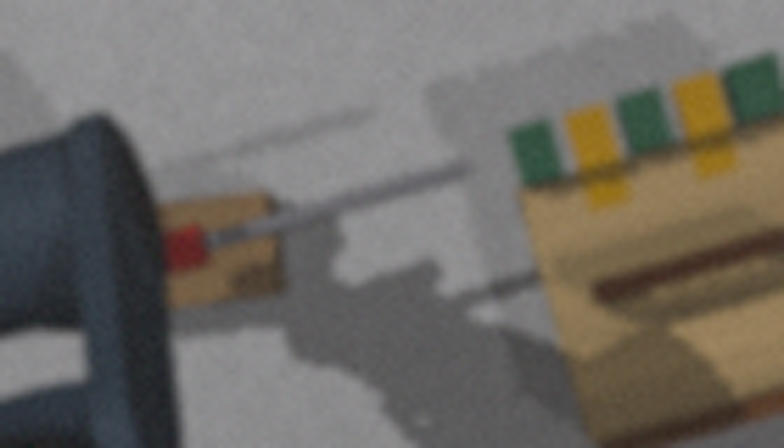

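Run:
```python
from h import *
ps=optics.camera_params('scene');pt=optics.camera_params('top')
S=lambda u:(np.array(u,float)+.5)/[5,3]-.5+[220,100]
T=lambda u:(np.array(u,float)+.5)/5.6-.5+[180,180]
tip,e1=two(ps,S((355,274)),pt,T((468,167)))
jun,e2=two(ps,S((397,146)),pt,T((207,240)))
print('tip',tip,e1,'jun',jun,e2,np.linalg.norm(tip-jun))
th=np.radians(17.8);h=np.array([.5697,.0097]);ex=np.array([np.cos(th),np.sin(th)]);ey=np.array([-ex[1],ex[0]])
f=lambda X:np.r_[(X[:2]-h)@ex,(X[:2]-h)@ey,X[2]-.096]*1000
print('in chest hinge mm: tip',f(tip),'jun',f(jun))
tcp=telemetry.sense()['tcp_pos'];print('tcp',f(tcp))
K=np.array([[*(h+a*ex+b*ey),.112] for a,b in [(-.016,.075),(.016,.075),(.016,.05),(-.016,.05)]])
print('scene pred in crop',((proj(ps,K)-[220,100]+.5)*[5,3]-.5).round(0).tolist(),'top',((proj(pt,K)-180+.5)*5.6-.5).round(0).tolist())
M=R.from_quat(telemetry.sense()['tool_rot']).as_matrix();ax=tcp+M@[-.0192,0,0]
X=np.array([ax-M[:,1]*(.0406+d) for d in (0,.15)])
print('expected jun,tip',f(X[0]),f(X[1]));print('scene pred',((proj(ps,X)-[220,100]+.5)*[5,3]-.5).round(0).tolist(),'top',((proj(pt,X)-180+.5)*5.6-.5).round(0).tolist())
```

```text
tip [0.53915998 0.10716612 0.12564196] 0.0013041320485459266 jun [0.49505656 0.24744881 0.1150629 ] 0.005337777473563954 0.1474322319665906
in chest hinge mm: tip [  0.71688777 102.13629273  29.64195886] jun [  1.60848192 249.18577944  19.06289742]
tcp [1.27822126e-01 2.86405090e+02 1.36001719e+01]
scene pred in crop [[313.0, 307.0], [378.0, 313.0], [370.0, 338.0], [305.0, 333.0]] top [[526.0, 185.0], [510.0, 129.0], [554.0, 116.0], [571.0, 172.0]]
expected jun,tip [2.32565634e-01 2.45614560e+02 3.23917043e+01] [ 0.45781055 95.62228287 30.8863419 ]
scene pred [[399.0, 139.0], [354.0, 279.0]] top [[212.0, 244.0], [480.0, 165.0]]
```

Request:
step_arm(
  commands=[
    [0.015,-0.001,0,0.001],
    [0.033,-0.001,0,0.001],
    [0.033,-0.001,0,0.001],
    [0.033,-0.001,0,0.001],
    [0.033,-0.001,0,0.001],
    [0.033,-0.001,0,0.001],
  ],
)

```text
t: 16.05
tcp_pos: [0.483, 0.2823, 0.0774]
tool_rot: [-0.106, 0.699, 0.113, 0.698]
force: [0.2, -0.1, -0.1]
finger_gap: 0.237
```

```bash
cat >> h.py <<'E'
def bore():
    th=np.radians(17.8);h=np.array([.5697,.0097]);ex=np.array([np.cos(th),np.sin(th)]);ey=np.array([-ex[1],ex[0]])
    s=telemetry.sense();X=s['tcp_pos'];M=R.from_quat(s['tool_rot']).as_matrix()
    print('t %.2f'%s['t'],'tcp rel bore mm (x, pin depth y vs mouth, z)',((X[:2]-h)@ex*1000).round(2),((X[:2]-h)@ey*1000-75-40.6).round(2),((X[2]-.0768)*1000).round(2),'yaw',yaw_of(M).round(2),'M[2,1:]',M[2,1:].round(4),'F chest',[((s['force'][:2])@ex).round(1),((s['force'][:2])@ey).round(1),s['force'][2].round(1)],'gap',round(s['finger_gap'],3))
E
python3 - <<'E'
from h import *
bore();plan([.4824,.2816,.0768],17.8)
E
```

```text
t 16.05 tcp rel bore mm (x, pin depth y vs mouth, z) 0.77 170.43 0.63 yaw 17.86 M[2,1:] [ 0.0101 -0.0006] F chest [np.float64(0.2), np.float64(-0.2), np.float64(-0.1)] gap 0.237
t 16.05 tcp [0.483  0.2823 0.0774] yawz 17.9 q6 0.00 tilt 0.58deg
shift [ 0.0006 -0.0005 -0.0008] turn 0.001 rows>= 0.0
```

Request:
step_arm(
  commands=[
    [0.0004,-0.01,-0.0008,0.001],
    [0.0003,-0.02,-0.0008,0.001],
    [0.0002,-0.03,-0.0008,0.001],
    [0.0002,-0.04,-0.0008,0.001],
    [0.0002,-0.04,-0.0008,0.001],
    [0.0002,-0.04,-0.0008,0.001],
  ],
)

```text
t: 16.55
tcp_pos: [0.495, 0.2429, 0.0769]
tool_rot: [-0.105, 0.699, 0.112, 0.698]
force: [-0.1, 0.8, -1.1]
finger_gap: 0.239
```

Run:
```python
from h import *
bore()
t=optics.snapshot('top');s=optics.snapshot('scene')
save(cv2.resize(s[120:300,240:320],None,fx=8,fy=3.3,interpolation=cv2.INTER_CUBIC),'s11.png')
save(cv2.resize(t[180:260,180:320],None,fx=5.6,fy=5.6,interpolation=cv2.INTER_CUBIC),'t11.png')
```

```text
t 16.55 tcp rel bore mm (x, pin depth y vs mouth, z) 0.17 129.28 0.12 yaw 17.67 M[2,1:] [ 0.0102 -0.0004] F chest [np.float64(0.2), np.float64(0.8), np.float64(-1.1)] gap 0.239
```

View pics/s11.png

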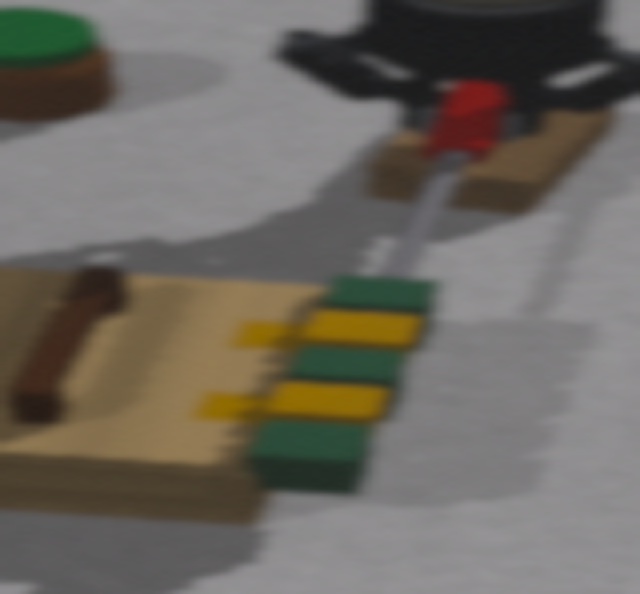

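View pics/t11.png

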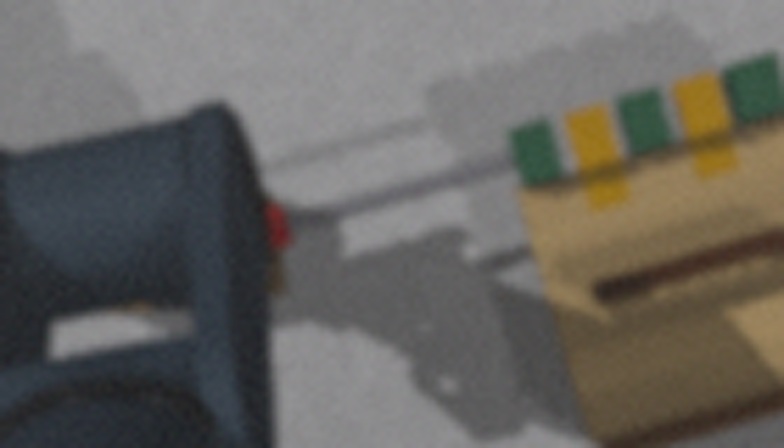

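The tip is inside the first green knuckle in both views, with negligible force. Continuing.

Request:
step_arm(
  commands=[
    [0,-0.01,0,-0.002],
    [0,-0.02,0,-0.002],
    [-0.0001,-0.03,0,-0.002],
    [-0.0002,-0.04,0,-0.002],
    [-0.0002,-0.04,0,-0.002],
    [-0.0002,-0.04,0,-0.002],
  ],
)

```text
t: 17.15
tcp_pos: [0.5071, 0.2047, 0.0766]
tool_rot: [-0.106, 0.699, 0.113, 0.698]
force: [-0.3, -0.6, -1.0]
finger_gap: 0.233
```

Run:
```python
from h import *
bore()
```

```text
t 17.15 tcp rel bore mm (x, pin depth y vs mouth, z) 0.01 89.23 -0.18 yaw 17.76 M[2,1:] [ 0.0104 -0.0007] F chest [np.float64(-0.5), np.float64(-0.5), np.float64(-1.0)] gap 0.233
```

Request:
step_arm(
  commands=[
    [-0.0003,-0.01,0,0],
    [-0.0004,-0.02,0,0],
    [-0.0005,-0.03,0,0],
    [-0.0006,-0.04,0,0],
    [-0.0006,-0.04,0,0],
    [-0.0006,-0.04,0,0],
  ],
)

```text
t: 17.65
tcp_pos: [0.5197, 0.1658, 0.0768]
tool_rot: [-0.105, 0.699, 0.112, 0.698]
force: [0.7, -1.1, -1.5]
finger_gap: 0.238
```

Run:
```python
from h import *
bore()
```

```text
t 17.65 tcp rel bore mm (x, pin depth y vs mouth, z) 0.08 48.35 0.02 yaw 17.66 M[2,1:] [ 0.0105 -0.0006] F chest [np.float64(0.3), np.float64(-1.3), np.float64(-1.5)] gap 0.238
```

Request:
step_arm(
  commands=[
    [-0.0001,-0.01,0,-0.002],
    [-0.0002,-0.02,0,-0.002],
    [-0.0003,-0.03,0,-0.002],
    [-0.0004,-0.036,0,-0.002],
    [-0.0004,-0.036,0,-0.002],
    [-0.0004,-0.036,0,-0.002],
  ],
)

```text
t: 18.15
tcp_pos: [0.5307, 0.131, 0.0768]
tool_rot: [-0.105, 0.699, 0.112, 0.698]
force: [0.2, -1.2, -0.6]
finger_gap: 0.237
```

Run:
```python
from h import *
bore()
s=optics.snapshot('scene')
save(cv2.resize(s[140:290,240:330],None,fx=7,fy=4,interpolation=cv2.INTER_CUBIC),'s12.png')
```

```text
t 18.15 tcp rel bore mm (x, pin depth y vs mouth, z) -0.02 11.76 0.02 yaw 17.69 M[2,1:] [ 0.0107 -0.0006] F chest [np.float64(-0.2), np.float64(-1.1), np.float64(-0.6)] gap 0.237
```

View pics/s12.png

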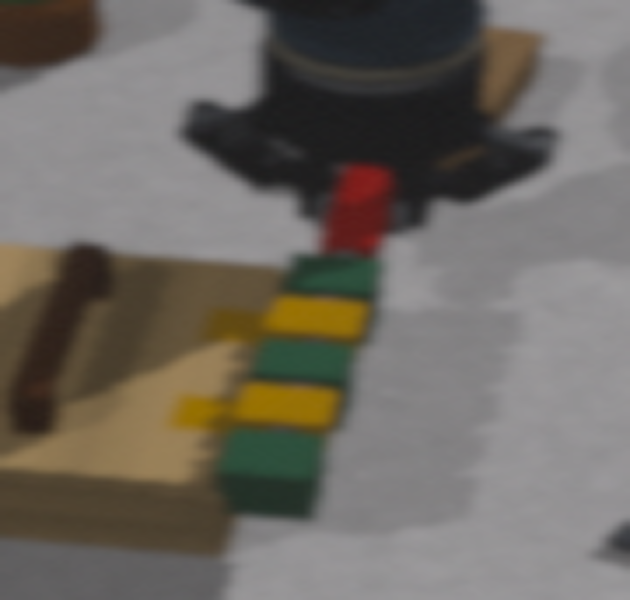

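Almost home, with low force. Easing the last ~12 mm until the grip touches.

Request:
step_arm(
  commands=[
    [0,-0.004,0,0],
    [-0.0001,-0.007,0,0],
    [-0.0001,-0.009,0,0],
    [-0.0001,-0.01,0,0],
    [-0.0001,-0.01,0,0],
  ],
)

```text
t: 18.62
tcp_pos: [0.5336, 0.1217, 0.0768]
tool_rot: [-0.105, 0.7, 0.113, 0.698]
force: [-0.3, 0.1, -0.9]
finger_gap: 0.242
```

Request:
step_arm(
  commands=[
    [0,-0.001,0,0],
    [0,-0.002,0,0],
    [0,-0.003,0,0],
    [0,-0.003,0,0],
  ],
)

```text
t: 18.95
tcp_pos: [0.5344, 0.1193, 0.0768]
tool_rot: [-0.105, 0.7, 0.113, 0.698]
force: [-0.6, 3.3, -0.9]
finger_gap: 0.238
```

Run:
```python
from h import *
bore()
```

```text
t 18.95 tcp rel bore mm (x, pin depth y vs mouth, z) -0.12 -0.41 -0.01 yaw 17.7 M[2,1:] [ 0.0118 -0.0008] F chest [np.float64(0.5), np.float64(3.3), np.float64(-0.9)] gap 0.238
```

Request:
step_arm(
  commands=[
    [0,-0.001,0,0],
    [0,-0.0015,0,0],
    [0,-0.0015,0,0],
  ],
)

```text
t: 19.2
tcp_pos: [0.5344, 0.1193, 0.0768]
tool_rot: [-0.104, 0.7, 0.113, 0.698]
force: [-0.8, 7.7, -0.5]
finger_gap: 0.238
```

Firmly seated: the position didn't change and the force rose to 7.7 N. Releasing.

Request:
step_arm(
  commands=[
    [0,0,0,0],
    [0,0,0,0],
    [0,0,0,0],
    [0,0,0,0],
    [0,0,0,0],
    [0,0,0,0],
    [0,0,0,0],
    [0,0,0,0],
  ],
  jaw=0.0854,
  grip_force=20,
)

```text
t: 19.87
tcp_pos: [0.5344, 0.1192, 0.0768]
tool_rot: [-0.104, 0.7, 0.113, 0.698]
force: [-0.1, -0.2, -0.4]
finger_gap: 1.003
```

Request:
step_arm(
  commands=[
    [-0.03,0,0,0],
    [-0.06,0,0,0],
    [-0.1,0,0,0],
    [-0.14,0,0,0],
    [-0.2,-0.04,-0.02,0],
    [-0.2,-0.08,-0.04,0],
    [-0.2,-0.12,-0.04,0],
    [-0.2,-0.16,-0.04,0],
  ],
)

```text
t: 20.53
tcp_pos: [0.5403, -0.0281, 0.2762]
tool_rot: [-0.105, 0.698, 0.114, 0.699]
force: [1.0, 1.0, -0.5]
finger_gap: 1.002
```

Run:
```python
from h import *
wrist('w13');bore()
s=optics.snapshot('scene');np.save('s13.npy',s)
save(cv2.resize(s[140:290,190:330],None,fx=5.5,fy=4,interpolation=cv2.INTER_CUBIC),'s13.png')
```

```text
t 20.58 tcp rel bore mm (x, pin depth y vs mouth, z) -38.55 -151.96 199.08 yaw 17.46 M[2,1:] [0.0036 0.0039] F chest [np.float64(1.0), np.float64(-4.8), np.float64(0.6)] gap 1.001
```

View pics/w13.png

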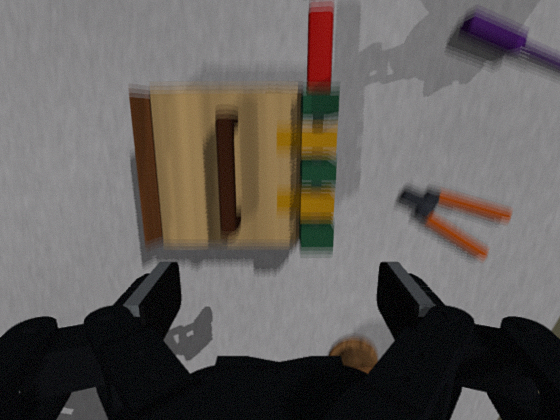

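View pics/s13.png

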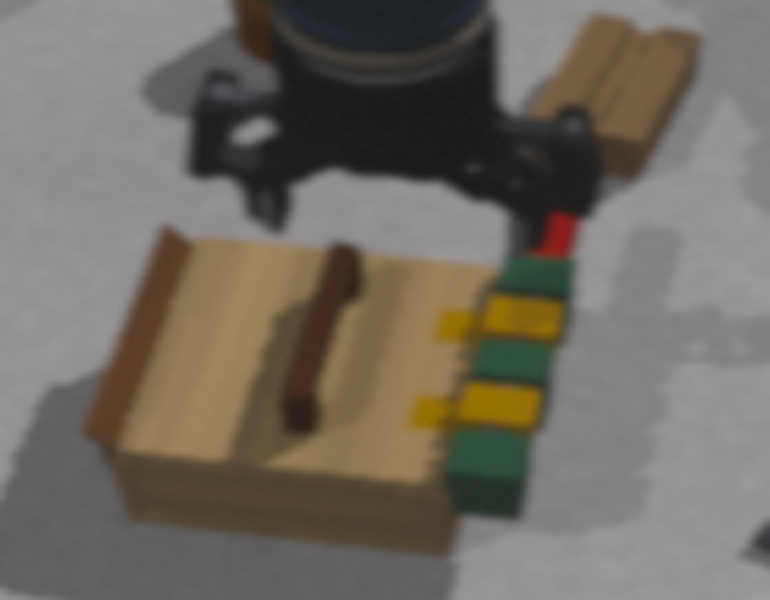

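The wrist picture is motion-blurred, but the red grip touches the first knuckle. One steady picture to verify.

Request:
step_arm(
  commands=[
    [0,0,0,0],
    [0,0,0,0],
    [0,0,0,0],
    [0,0,0,0],
    [0,0,0,0],
    [0,0,0,0],
  ],
)

```text
t: 21.13
tcp_pos: [0.5428, -0.032, 0.2748]
tool_rot: [-0.104, 0.699, 0.11, 0.699]
force: [-1.0, -0.8, 0.7]
finger_gap: 0.998
```

Run:
```python
from h import *
p,im=wrist('w14')
save(cv2.resize(im[0:280,270:360],None,fx=5,fy=2.1,interpolation=cv2.INTER_CUBIC),'c14.png')
```

```text
(no output)
```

View pics/c14.png

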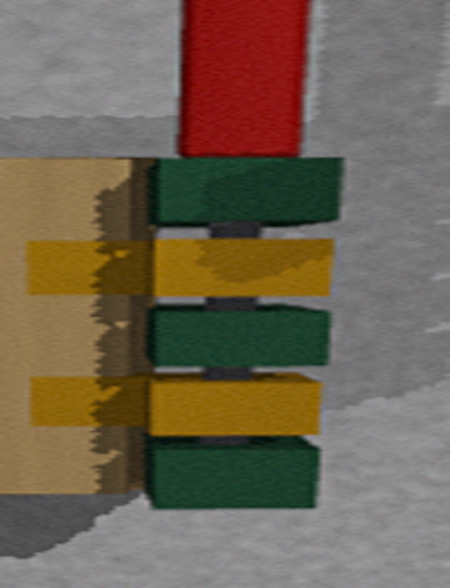

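Run:
```python
from h import *
p,im=load('w14')
P=lambda u:(np.array(u,float)+.5)/[5,2.1]-.5+[270,0]
th=np.radians(17.8);h=np.array([.5697,.0097]);ex=np.array([np.cos(th),np.sin(th)]);ey=np.array([-ex[1],ex[0]])
def f(u,z):
    W=onz(p,P(u),z)[:,:2]-h;return np.c_[W@ex,W@ey].round(4)*1000
print('green A,B',f([(158,157),(343,157),(337,222),(157,224),(154,310),(330,310)],.112).tolist())
print('yellow',f([(155,240),(333,240),(331,295),(153,296),(150,380),(320,381),(319,434),(149,434)],.112).tolist())
print('grip face',f([(181,157),(299,157)],.104).tolist(),'shaft gaps',f([(211,231),(262,231),(205,372),(251,372)],.093).tolist())
print(telemetry.sense()['force'],np.abs(telemetry.sense()['qd']).max())
```

```text
green A,B [[-16.2, 75.1], [15.9, 74.89999999999999], [15.8, 49.2], [-16.1, 48.599999999999994], [-16.299999999999997, 12.7], [15.9, 12.5]]
yellow [[-16.400000000000002, 42.1], [15.4, 41.9], [15.8, 18.9], [-16.6, 18.700000000000003], [-16.8, -18.0], [15.100000000000001, -18.700000000000003], [15.8, -43.1], [-16.8, -42.8]]
grip face [[-11.6, 76.2], [9.5, 76.1]] shaft gaps [[-4.6, 46.5], [5.0, 46.4], [-4.7, -17.4], [4.5, -17.5]]
[-0.8382717  -0.06978613  0.38230209] 0.005533015087980613
```

All within tolerance: lid about 0.5 mm off, grip face about 1 mm from the mouth, shaft on the bore axis. Handing in.

```bash
python3 -c "
from h import *
print(manip.sign_off())"
```

```text
the job is handed in; nothing more can be done
None
```

I set the lid on the chest and let go of it. I then slid the red-gripped pin through all five knuckles until its grip stopped against the first one, released it and backed the arm off. The job was handed in at about 21 s, and no verdict was reported.

- **Lid:** in the last wrist picture its bore line is about 0.5 mm off the chest's. The check straight after placing read 0.7 mm across, 0.4 mm along and 0.4° yaw.
- **Pin:** the grip face is about 1 mm from the mouth, and the pin stopped firmly with 7.7 N of push before release. The shaft shows in all four gaps, within about 1 mm of the bore line in x. I assumed its height rather than measuring it.
- **Robot and bystanders:** the gripper is clear of everything, and the wrist force reads only noise. I never went near the spool, pliers or jar, but I did not measure them again.
- **Checks that disagreed:** while I was lining up the pin, the scene and top cameras missed each other by 5 mm where shaft and grip meet. The scene camera also showed the first green knuckle about 2 px off. I relied on the wrist camera and arm readings, and the pin went in with almost no force.

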